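Pin the folding drawbar of the quad sprayer

TASK

Swing the folding nose of the red sprayer drawbar back into line and lock it: take the yellow-handled pin from its parking pipe and thread it down through the top plate, the nose's knuckle and the bottom plate, until its handle sits fully home on the boss. The knuckle's hole is hidden and cannot be lined up by eye, so ease the nose about and feel for it, never ramming the bar, and leave the mug, lunchbox, nozzle and snips where they are.

Things in the scene. Friction and masses are not known exactly. Their poses are not given: they have to be found in the camera images.
- drawbar: Fixed rear half of the drawbar: red 40 mm square tube on two chocks, its axis along this body's +y at x = +35 mm, from y = 42 to 482 mm, 30 to 70 mm above the bench. At its end two level dark hinge plates, x = -24 to 94, y = -28 to 68 mm, 20 to 30 and 70 to 80 mm above the bench. Origin on the bench straight below the lock hole; z up.
- lock_hole (a point): Centre of the mouth of the upright lock hole, 90 mm above the bench, on a round boss 34 mm across. Hole 17 mm across through boss and top plate (90 down to 70 mm), through the nose's knuckle (68 to 32 mm) once that is lined up, and the bottom plate (30 to 20 mm). Below 20 mm it is free.
- slot_middle (a point): Middle of the slot for the nose's pivot in the top plate, 70 mm along the drawbar's +x from the lock hole, 80 mm above the bench. The pivot bolt is clamped tight up to 6 mm to either side of this point along the drawbar's y, unmeasured; so the knuckle's hole meets the lock hole at an unknown joint nose angle between -0.09 and +0.09. Its nut stands up to 92 mm above the bench.
- nose (a joint): Angle of the folding nose about its upright pivot: 0 parallel with the drawbar, positive folded open, free end swung to the drawbar's +x side. Range -0.15 to 0.9 rad, starts at 0.4 to 0.7, stays where left, rubs with 0.5 N m. A pin standing in the top plate on the solid top of the knuckle drops in as the hole comes under it and then blocks the swing both ways.
- nose_pivot_foot (a point): Point on the bench below point slot_middle, fixed, from which the nose is measured, given at joint angle 0 in the drawbar's axes: red tube x = -55 to -15, y = -140 to -42 mm, 30 to 70 mm above the bench; then a tow eye 60 mm across, centre x = -35, y = -186. Knuckle 44 x 48 mm, 32 to 68 mm above the bench, 17 mm hole at its centre x = -70, y = 0. All turn about the pivot.
- pin_grip (a point): Middle of the pin's yellow round handle, 28 mm across and 45 mm high, flat top and underside; z points up along the pin. Below it a steel shank 15 mm across, 78 mm long. About 180 g. At the start it stands in the parking pipe, its handle on the pipe's rim.
- pin_tip (a point): Foot of the pin's shank, 100.5 mm below point pin_grip. Its end is bevelled from 15 to 12 mm across over 4 mm. Fully home in the lock hole, the handle rests on the boss and this point is 78 mm below point lock_hole. If the nose leans on the shank, the pin tilts and its foot can catch on the bottom plate (58 to 62 mm down): ease the nose back and press the handle with about 10 N.
- park_hole (a point): Centre of the mouth of the upright parking pipe on the near side of the drawbar, 90 mm above the bench; pipe 34 mm outside, 18 mm inside, 40 mm long, open below; 130 mm along the drawbar's +y from the lock hole. The pin must be lifted 80 mm to leave it.
- mug_middle (a point): Bystander: grey enamel mug 82 mm across and 82 mm high with a handle, standing; half-way up.
- lunchbox_middle (a point): Bystander: closed aluminium lunchbox 120 x 190 x 66 mm; half-way up.
- nozzle_middle (a point): Bystander: green plastic sprayer nozzle, 105 mm long, lying, 38 mm high; its middle.
- snips_middle (a point): Bystander: steel tin snips, 230 mm long, lying flat, 18 mm high; its middle.
There are look-alikes about, which are no part of the job. Leave any blue or orange look-alike of the part that bears pin_grip alone.

How it is judged (in metres and radians):
On the way:
1. the nose has been swung back nearly into line (within 0.2 rad) (value of joint nose below 0.2 rad), for 0.2 s.
At the end, for the whole second after the job is handed in: The pin stands upright in the lock hole, through both plates and the nose's knuckle, with its handle home on the boss (tip at least 75.5 mm below the mouth, within 4 mm of its axis), the nose in line (within 0.13 rad), everything released (z of pin_tip in the frame of lock_hole below -0.0755 m and horizontal distance between pin_tip and lock_hole below 0.004 m and horizontal distance between pin_grip and lock_hole below 0.005 m and angle between pin_grip's own z axis and vertical below 0.06 rad and value of joint nose between -0.13 and 0.13 rad); the robot touches nothing.
It fails at once if the drawbar is rammed (more than 60 N) (contact force between any of the fingers, the arm and drawbar above 60 N).
It fails at once if a bystander is shifted by more than 30 mm (distance of any of mug_middle, lunchbox_middle, nozzle_middle, snips_middle from where it was at the start of the episode above 0.03 m).
It also fails if it takes over 72 s, if anything falls off the work surface, if the arm or the gripper's body presses on something with over 40 N, if the wrist force passes 120 N, or if a joint passes its speed limit or range.

ROBOT

A 6-joint arm with a two-finger parallel gripper is mounted at the origin on the work surface. World frame = base frame: x ahead of the robot, y to its left, z up, the work surface at z = 0. Lengths are in m, angles in degrees, forces in N, time in s.
With the tool pointing down it reaches from about 0.3 to 0.75 m from the base axis. Payload 8.5 kg.
Tool frame: the origin (TCP) lies at the very end of the fingers, on their centre line; the grasp point (between the pads) lies 19 mm behind it; y points along the fingers, z is the direction in which the jaws open and shut, and the axes are right-handed (so a half turn about y gives the same grasp; the last joint's range is limited). The gripper opens to 85 mm and grips with 20 to 120 N. Pads are 22 mm wide; open, the fingers measure 114 mm over their backs; the gripper's body (76 mm by 85 mm) begins 54 mm behind the grasp point. The pads swing forward as they close: fully open they stand 13 mm farther back than shut.
Start: joints at [-87.909, 21.807, 74.336, -0, 83.858, -12.336], TCP at [0.137, -0.533, 0.211] pointing down, gripper open.
Joint ranges: [-178.18, 178.18], [-50.72, 133.34], [12.68, 142.11], [-81.47, 261.47], [9.98, 163.14], [-165.26, 165.26]. Speed limits (degrees/s): [136.94, 136.94, 180, 180, 180, 180].

INTERFACE

Orientations are given as a 3x3 rotation matrix whose columns are the frame's x, y, z axes.
In Python, from rig import env gives the robot as it stands. The module is installed in compiled form; this text tells all that it offers.
- The arm moves only by the tool servo_tool, never from a script. Its argument "rows" is one flat list of numbers, 7 for each row, row after row: the opening, from 0 (shut) to 1 (fully open), then the shift along the world's x, y, z in m, then the turn, a rotation vector about the world's x, y, z in degrees. A call has 1 to 10 rows; each row shifts and turns the commanded pose from where the row before left it; what a row does not reach is not made up. A row lasts 1/12 s, in which the tool goes at most 41.7 mm and 7.16 degrees, less where a joint would pass 70% of its speed; a pose out of reach is approached as far as the arm can. A call with a gripper value outside its range is refused whole. The fingers move at their own pace and stop on an object; "force" is the grip in N (left out, the last holds). Time passes only in rows, so rows that do not move let the fingers close. It gives the time, the measured TCP pose, the force and the opening at its end, in the units of the state.
- env.observe(): the state, without advancing time (a new reading comes with each control period).
- env.get_image(name): name is "scene" or "top" or "wrist"; returns the picture (480x640x3 uint8, red, green, blue); there is no depth.
- env.camera_model(name): a dict with "camera_matrix" (3x3 intrinsics, pixels), "R" (3x3) and "t" (3): a world point X has camera coordinates R X + t; the wrist camera has in their place "mount" (4x4, takes a point from camera to tool coordinates, whose origin is the TCP and whose axes are the tool frame's). Camera axes: x right, y down, z forward; pixel columns grow to the right and rows downward; lengths in m; the calibration is good to about 2 mm. The wrist camera is an equidistant fisheye: a pixel r from the principal point sees the ray r / f radians off the axis. A picture is of the moment at which its call begins: read the wrist's pose just before it. camera_model takes no time and is no camera call.
- env.close_job(): hands the job in, once; it reports no verdict.
The state is a dict: "time_s": time; "q": joint angles; "qvel": joint speeds; "joint_efforts": joint torques, N m; "position": TCP position; "tool_rot": TCP orientation; "ft_force": force on the tool from outside, world axes, zero at the start; "wrist_torque": the same for the moment, N m; "grip_width": finger opening in m.
Only numpy, scipy, OpenCV 4.12 (cv2) and the standard library are available. Lean on these libraries where they do the work, as an engineer would, in place of code of your own. Each camera call takes 0.05 s, during which the arm holds its last target.

## Working session

There is one attempt and no reset: what is moved stays moved. The work goes in short steps, Python scripts to look and compute and a tool call to move; the robot and the scene stay as the last step left them, time stands still between calls to the robot, and variables do not carry over. Pictures are saved under pics/ and viewed, and the job is handed in when it is done.

Besides the shell and the picture viewer there is one more tool, called after "Request:" as name(argument=value, ...) on one line, values as JSON. servo_tool: Moves the arm, as the interface text tells. Its arguments: {"type":"object","properties":{"rows":{"type":"array","items":{"type":"number"}},"force":{"type":"number"}},"required":["rows"]}

```bash
mkdir -p pics; cat > h.py <<'E'
import numpy as np, cv2
from rig import env
def save(name,img): cv2.imwrite('pics/'+name+'.png',cv2.cvtColor(img,cv2.COLOR_RGB2BGR))
def ray(name,u,v):
    m=env.camera_model(name);K=np.array(m['camera_matrix']);R=np.array(m['R']);t=np.array(m['t'])
    d=R.T@np.linalg.inv(K)@np.array([u,v,1.]);return -R.T@t,d
def onz(name,u,v,z):
    c,d=ray(name,u,v);return c+d*(z-c[2])/d[2]
def proj(name,X):
    m=env.camera_model(name);K=np.array(m['camera_matrix']);p=K@(np.array(m['R'])@np.array(X)+np.array(m['t']));return p[:2]/p[2]
E
python3 - <<'E'
from h import *
for n in ('scene','top','wrist'):
    save(n+'0',env.get_image(n))
    m=env.camera_model(n); print(n,{k:np.round(v,4).tolist() for k,v in m.items() if k!='name' and not isinstance(v,str)})
o=env.observe();print(o)
E
```

```text
scene {'camera_matrix': [[482.2003, 0.0, 325.8625], [0.0, 482.2003, 245.5242], [0.0, 0.0, 1.0]], 'R': [[-0.8042, 0.5943, -0.0056], [0.5133, 0.6899, -0.5105], [-0.2995, -0.4134, -0.8599]], 't': [0.4828, -0.19, 1.1786]}
top {'camera_matrix': [[527.7921, 0.0, 313.9216], [0.0, 527.7921, 237.9154], [0.0, 0.0, 1.0]], 'R': [[0.0211, -0.9997, -0.0085], [-0.9957, -0.0202, -0.09], [0.0898, 0.0104, -0.9959]], 't': [-0.0647, 0.5467, 1.2657]}
wrist {'camera_matrix': [[371.6483, 0.0, 318.0529], [0.0, 371.6483, 232.0219], [0.0, 0.0, 1.0]], 'mount': [[0.0002, 0.9473, 0.3203, -0.0816], [0.0006, -0.3203, 0.9473, -0.163], [1.0, 0.0, -0.0006, 0.0009], [0.0, 0.0, 0.0, 1.0]]}
{'time_s': 0.15, 'q': array([-8.79083721e+01,  2.18352167e+01,  7.43708092e+01, -8.07305796e-04,
        8.38591530e+01, -1.23342332e+01]), 'qvel': array([-0.08136906, -0.08723002, -0.20698444, -0.03528566, -0.05076379,
       -0.05013699]), 'joint_efforts': array([ 6.54154610e-04, -4.48626602e+01, -2.31345105e+01, -2.86601826e-04,
        3.76841199e-03, -3.24032146e-05]), 'position': array([ 0.13701933, -0.53241543,  0.21054799]), 'tool_rot': array([[-9.68470442e-01, -5.55192168e-05,  2.49128479e-01],
       [-2.49128380e-01,  1.13631679e-03, -9.68469803e-01],
       [-2.29320189e-04, -9.99999353e-01, -1.11432063e-03]]), 'ft_force': array([-0.44109885, -0.94130612, -0.36710733]), 'wrist_torque': array([-0.02099067,  0.01848279, -0.00041805]), 'grip_width': 0.08522966361513218}
```

View pics/scene0.png

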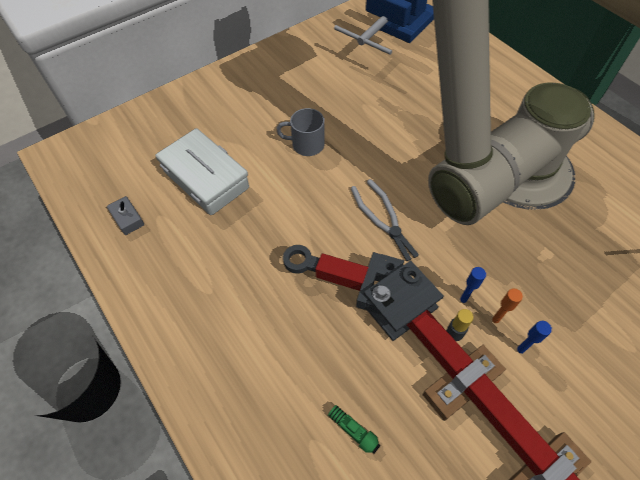

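View pics/top0.png

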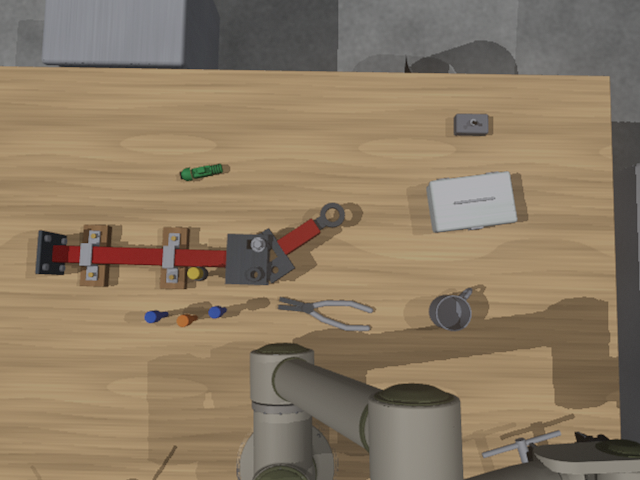

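View pics/wrist0.png

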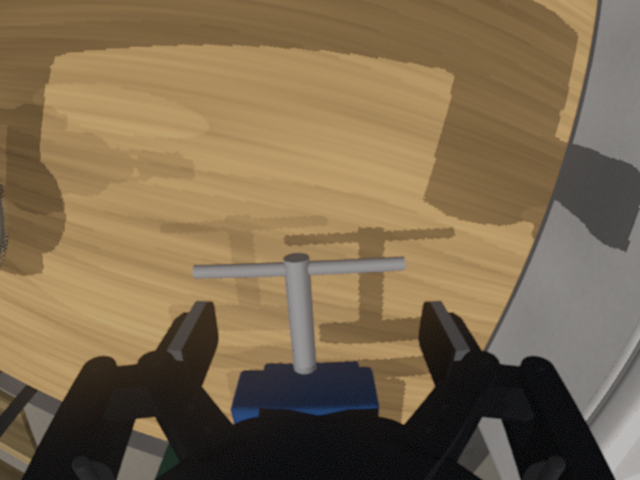

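```bash
python3 - <<'E'
from h import *
t=cv2.imread('pics/top0.png')[190:310,150:360]; cv2.imwrite('pics/topz.png',cv2.resize(t,None,fx=3.8,fy=3.8,interpolation=cv2.INTER_CUBIC))
t=cv2.imread('pics/scene0.png')[230:370,270:480]; cv2.imwrite('pics/scz.png',cv2.resize(t,None,fx=3.8,fy=3.8,interpolation=cv2.INTER_CUBIC))
E
```

```text
(no output)
```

View pics/topz.png

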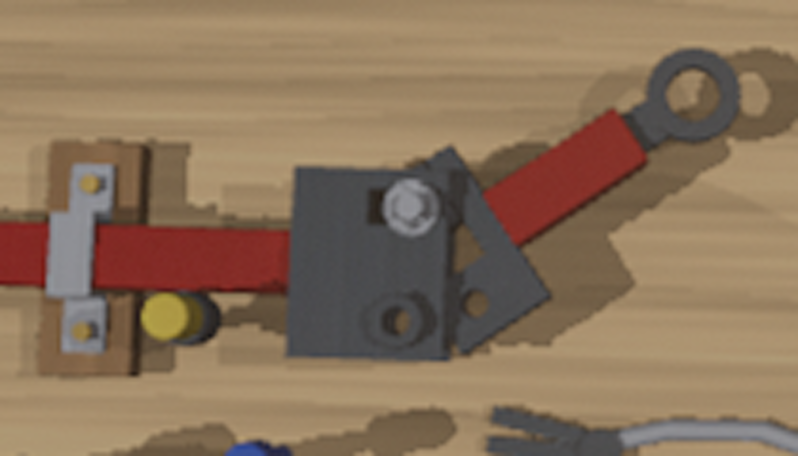

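View pics/scz.png

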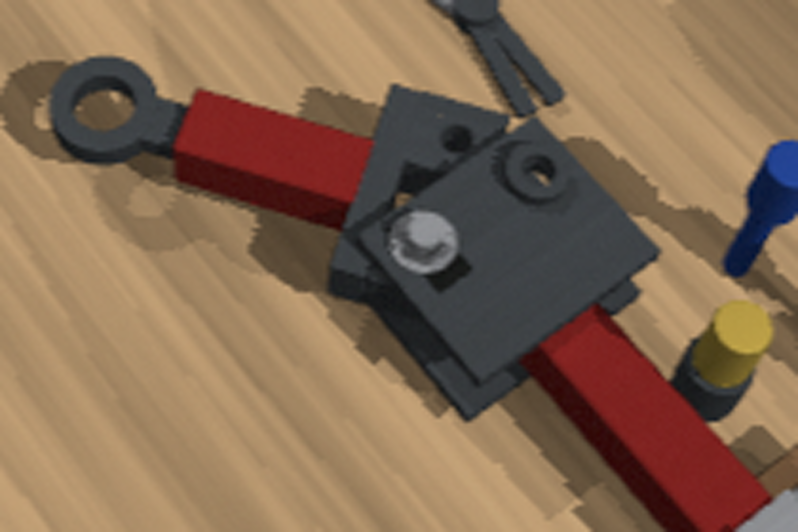

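```bash
cat >> h.py <<'E'
def tri(a,b):
    (c1,d1),(c2,d2)=ray(*a),ray(*b)
    d1/=np.linalg.norm(d1);d2/=np.linalg.norm(d2)
    s=np.linalg.lstsq(np.c_[d1,-d2],c2-c1,rcond=None)[0]
    p,q=c1+s[0]*d1,c2+s[1]*d2;return (p+q)/2,np.linalg.norm(p-q)
E
python3 - <<'E'
from h import *
T=lambda u,v:(150+u/3.8,190+v/3.8)
S=lambda u,v:(270+u/3.8,230+v/3.8)
def both(n,a,b,z):
    a=T(*a);b=S(*b)
    print(n,'top',onz('top',*a,z).round(4),'scene',onz('scene',*b,z).round(4),'tri',tri(('top',*a),('scene',*b))[0].round(4))
both('lock',(398,320),(538,171),.09)
both('nut',(411,205),(425,238),.09)
both('pin',(168,315),(742,328),.135)
both('eye',(695,94),(105,107),.06)
# yellow blobs, plate corners
for n,p in {'TL':(295,168),'BL':(289,355),'BR':(449,358)}.items(): print(n,onz('top',*T(*p),.08).round(4))
for n,p in {'1':(530,120),'2':(658,255),'3':(482,383),'4':(350,235)}.items(): print(n,onz('scene',*S(*p),.08).round(4))
# tube edges of drawbar far
im=cv2.imread('pics/top0.png');hsv=cv2.cvtColor(im,cv2.COLOR_BGR2HSV)
m=((hsv[...,0]<6)|(hsv[...,0]>174))&(hsv[...,1]>150)&(hsv[...,2]>60)
for u in (75,120,150,205,220):
    v=np.where(m[:,u])[0];v=v[(v>200)&(v<300)];print(u,v.min(),v.max(),onz('top',u,v.mean(),.07).round(4))
for nm,p,z in (('blueR',(216,312),.1),('orange',(184,320),.1),('snipstip',(280,300),.02)): print(nm,onz('top',*p,z).round(3))
E
```

```text
lock top [0.4551 0.0807 0.09  ] scene [0.4567 0.0845 0.09  ] tri [0.4547 0.0821 0.0842]
nut top [0.5253 0.075  0.09  ] scene [0.5267 0.0791 0.09  ] tri [0.5251 0.0765 0.0839]
pin top [0.4544 0.2102 0.135 ] scene [0.4564 0.2139 0.135 ] tri [0.454  0.2123 0.1289]
eye top [ 0.6011 -0.0978  0.06  ] scene [ 0.6036 -0.092   0.06  ] tri [ 0.6017 -0.0974  0.0504]
TL [0.5475 0.1484 0.08  ]
BL [0.4326 0.148  0.08  ]
BR [0.4328 0.05   0.08  ]
1 [0.4355 0.0566 0.08  ]
2 [0.4354 0.1526 0.08  ]
3 [0.5501 0.1514 0.08  ]
4 [0.5521 0.0522 0.08  ]
75 246 262 [0.4942 0.5092 0.07  ]
120 247 263 [0.4941 0.4025 0.07  ]
150 249 264 [0.492  0.3314 0.07  ]
205 250 265 [0.4923 0.2016 0.07  ]
220 251 266 [0.4907 0.1661 0.07  ]
blueR [0.367 0.165 0.1  ]
orange [0.348 0.237 0.1  ]
snipstip [0.395 0.026 0.02 ]
```

Request:
servo_tool(rows=[1,0.027,0.03,0.003,0,0,6.9,1,0.027,0.03,0.003,0,0,6.9,1,0.027,0.03,0.003,0,0,6.9,1,0.027,0.03,0.003,0,0,6.9,1,0.027,0.03,0,0,0,6.9,1,0.027,0.03,0,0,0,6.9,1,0.027,0.03,0,0,0,6.9,1,0.027,0.03,0,0,0,6.9], force=20)

```text
time_s: 0.82
position: [0.3539, -0.2909, 0.223]
tool_rot: [[-0.343, -0.0, 0.939], [-0.939, 0.0, -0.343], [-0.0, -1.0, -0.0]]
ft_force: [1.4, -0.6, -0.7]
grip_width: 0.0854
```

Request:
servo_tool(rows=[1,0.027,0.03,0,0,0,6.8,1,0.027,0.03,0,0,0,6.8,1,0.027,0.03,0,0,0,6.8,1,0.027,0.03,0,0,0,6.8,1,0.027,0.03,0,0,0,6.8,1,0.027,0.03,0,0,0,6.8,1,0.027,0.03,0,0,0,6.8,1,0.022,0.032,0,0,0,6.8,1,0,0,0,0,0,0])

```text
time_s: 1.57
position: [0.5664, -0.0455, 0.2222]
tool_rot: [[0.569, 0.0, 0.822], [-0.822, 0.002, 0.569], [-0.001, -1.0, 0.001]]
ft_force: [-0.7, 1.0, 0.8]
grip_width: 0.0855
```

```bash
python3 - <<'E'
from h import *
print(env.observe()['position'],env.observe()['q'].round(1))
for n in ('top','wrist'): save(n+'1',env.get_image(n))
E
```

```text
[ 0.56638537 -0.04553803  0.22220663] [-16.6  23.2  70.2   0.1  86.6 -51.3]
```

View pics/wrist1.png

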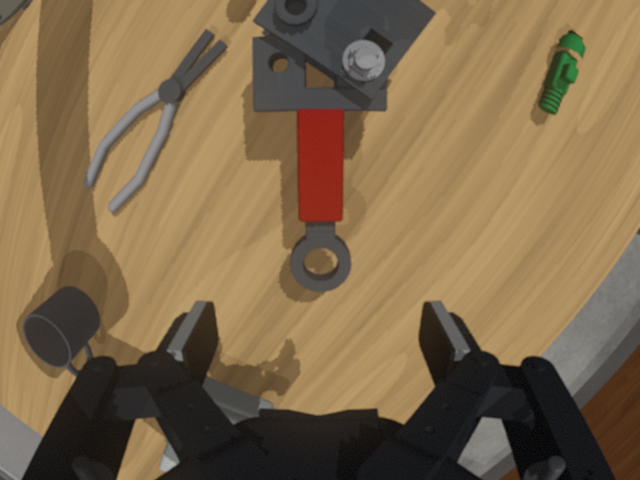

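View pics/top1.png

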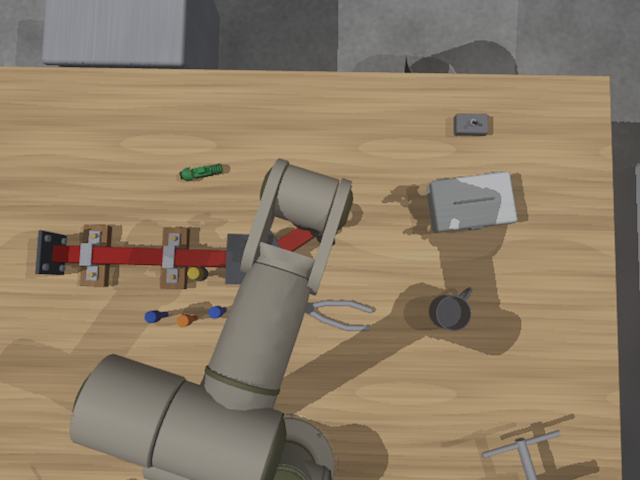

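Request:
servo_tool(rows=[1,0,0,-0.037,0,0,0,1,0,0,-0.037,0,0,0,1,0,0,-0.037,0,0,0,1,0,0,-0.037,0,0,0,1,0,0,-0.035,0,0,0,0.65,0,0,0,0,0,0,0.6,0,0,0,0,0,0,0.6,0,0,0,0,0,0])

```text
time_s: 2.33
position: [0.5649, -0.0517, 0.0422]
tool_rot: [[0.558, 0.003, 0.83], [-0.83, -0.001, 0.558], [0.002, -1.0, 0.002]]
ft_force: [-0.5, -0.5, -0.5]
grip_width: 0.0522
```

Request:
servo_tool(rows=[0.6,-0.0068,-0.0011,0,0,0,-3,0.6,-0.0068,-0.0011,0,0,0,-3,0.6,-0.0068,-0.0011,0,0,0,-3,0.6,-0.0068,-0.0011,0,0,0,-3,0.6,-0.0068,-0.0011,0,0,0,-3,0.6,-0.0069,0.0006,0,0,0,-3,0.6,-0.0069,0.0006,0,0,0,-3,0.6,-0.0069,0.0006,0,0,0,-3,0.6,-0.0069,0.0006,0,0,0,-3,0.6,0,0,0,0,0,0])

```text
time_s: 3.17
position: [0.5035, -0.0545, 0.0428]
tool_rot: [[0.12, 0.005, 0.993], [-0.993, -0.002, 0.12], [0.003, -1.0, 0.005]]
ft_force: [0.0, -1.0, 0.6]
grip_width: 0.0512
```

```bash
python3 - <<'E'
from h import *
print(env.observe()['position'],env.observe()['ft_force'])
for n in ('scene','wrist'): save(n+'2',env.get_image(n))
E
```

```text
[ 0.50349659 -0.05447536  0.04278189] [ 0.04859638 -0.98352592  0.56720816]
```

View pics/wrist2.png

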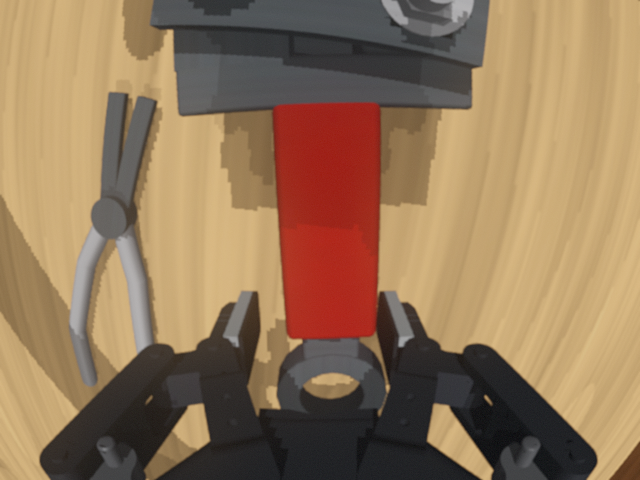

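View pics/scene2.png

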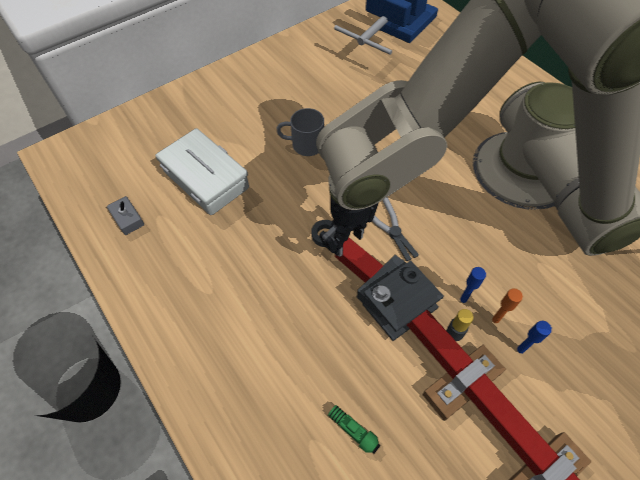

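Request:
servo_tool(rows=[0.6,-0.0025,0.0002,0,0,0,-1.2,0.6,-0.0025,0.0002,0,0,0,-1.2,0.6,0,0,0,0,0,0,0.6,0.0035,0,0,0,0,0,0.7,0,0,0.03,0,0,0,1,0,0,0.04,0,0,-1,1,0,0,0.04,0,0,-1,1,0,0,0.04,0,0,-1,1,0,0.03,0.02,0,0,0,1,-0.005,0.04,0,0,0,0])

```text
time_s: 4.1
position: [0.4979, 0.0153, 0.2141]
tool_rot: [[0.025, 0.007, 1.0], [-1.0, -0.002, 0.025], [0.002, -1.0, 0.007]]
ft_force: [-0.3, 0.3, -0.2]
grip_width: 0.0853
```

Request:
servo_tool(rows=[1,-0.009,0.04,0,0,0,0,1,-0.009,0.04,0,0,0,0,1,-0.009,0.04,0,0,0,0,1,-0.009,0.04,0,0,0,0,1,-0.003,0.036,0,0,0,0,1,0,0,0,0,0,0,1,0,0,0,0,0,0])

```text
time_s: 4.68
position: [0.4559, 0.214, 0.2094]
tool_rot: [[0.032, -0.002, 0.999], [-0.999, -0.001, 0.032], [0.001, -1.0, -0.002]]
ft_force: [-0.1, -0.5, 0.8]
grip_width: 0.0853
```

```bash
python3 - <<'E'
from h import *
o=env.observe();print(o['position'],o['tool_rot'].round(3).tolist())
for n in ('scene','wrist'): save(n+'3',env.get_image(n))
E
```

```text
[0.45594078 0.21395105 0.20938274] [[0.032, -0.002, 0.999], [-0.999, -0.001, 0.032], [0.001, -1.0, -0.002]]
```

View pics/wrist3.png

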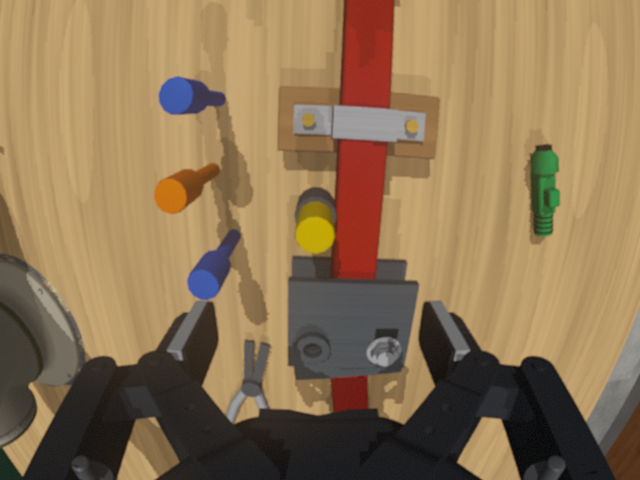

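View pics/scene3.png

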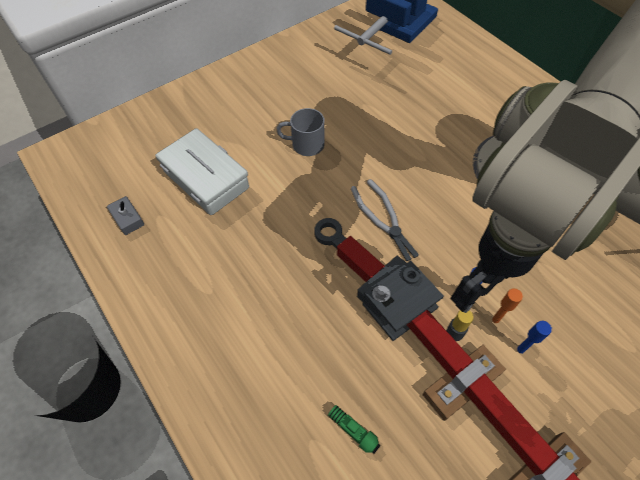

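```bash
cat >> h.py <<'E'
def wonz(u,v,z,o=None):
    o=o or env.observe();m=env.camera_model('wrist');K=np.array(m['camera_matrix']);M=np.array(m['mount'])
    x=(u-K[0,2]);y=(v-K[1,2]);r=np.hypot(x,y);th=r/K[0,0]
    d=np.array([x/r*np.sin(th),y/r*np.sin(th),np.cos(th)])
    R=o['tool_rot'];c=R@M[:3,3]+o['position'];d=R@M[:3,:3]@d
    return c+d*(z-c[2])/d[2]
E
python3 - <<'E'
from h import *
im=cv2.imread('pics/wrist3.png');hsv=cv2.cvtColor(im,cv2.COLOR_BGR2HSV)
m=((hsv[...,0]>24)&(hsv[...,0]<34)&(hsv[...,1]>200)&(hsv[...,2]>200)).astype('u1')
n,l,s,c=cv2.connectedComponentsWithStats(m)
for i in range(1,n):
    if s[i,4]>100: print(s[i],c[i],wonz(*c[i],.135))
for nm,p,z in (('lock',(313,346),.09),('nut',(384,351),.09),('platecorner',(289,281),.08),('platecornerR',(418,283),.08),('TLow',(302,378),.08),('slotL',(376,340),.08)): print(nm,wonz(*p,z).round(4))
t=im[260:390,270:430]; cv2.imwrite('pics/wz3.png',cv2.resize(t,None,fx=5,fy=4.5,interpolation=cv2.INTER_CUBIC))
E
```

```text
lock [0.4547 0.0863 0.09  ]
nut [0.522 0.081 0.09 ]
platecorner [0.4321 0.1486 0.08  ]
platecornerR [0.5475 0.1489 0.08  ]
TLow [0.4444 0.0371 0.08  ]
slotL [0.515  0.0869 0.08  ]
```

View pics/wz3.png

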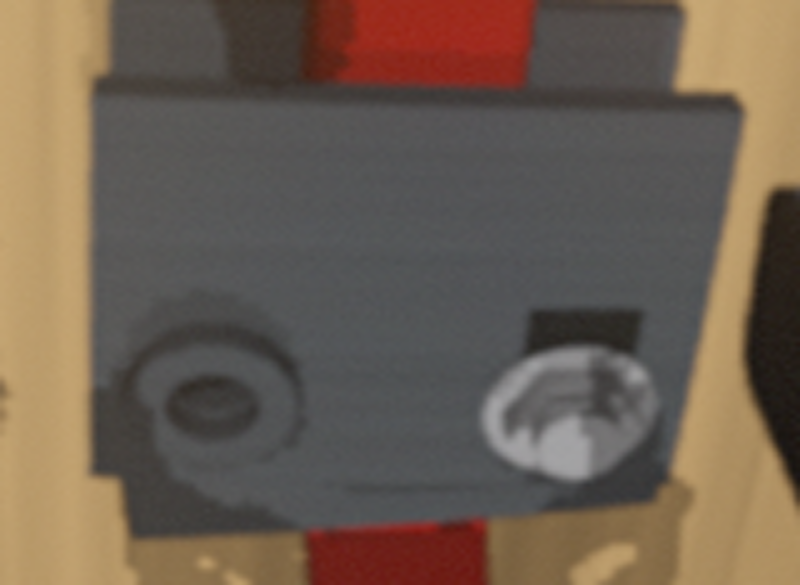

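```bash
python3 - <<'E'
from h import *
im=cv2.imread('pics/wrist3.png');hsv=cv2.cvtColor(im,cv2.COLOR_BGR2HSV)
print(hsv[225,315],hsv[235,310])
m=((hsv[...,0]>22)&(hsv[...,0]<36)&(hsv[...,1]>225)).astype('u1');m[:180]=0;m[260:]=0;m[:,:280]=0;m[:,345:]=0
n,l,s,c=cv2.connectedComponentsWithStats(m)
for i in range(1,n):
    if s[i,4]>100:
        print(s[i],c[i],wonz(*c[i],.135))
print('lock',wonz(312.4,349.3,.09),'pin eye',wonz(315,228,.135))
im=cv2.imread('pics/top0.png');hsv=cv2.cvtColor(im,cv2.COLOR_BGR2HSV)
g=cv2.cvtColor(im,cv2.COLOR_BGR2LAB)[...,1].astype(float)
P=[]
for u in list(range(112,160,3))+list(range(192,225,3)):
    col=g[225:290,u]-g[225:290,u].min(); 
    # subpixel centroid of redness
    w=np.clip(g[225:290,u]-150,0,25);e=(w*np.arange(225,290)).sum()/w.sum();P.append(onz('top',u,e,.07))
P=np.array(P);print('top tube',np.polyfit(P[:,1]-.08,P[:,0],1))
im=cv2.imread('pics/scene0.png');g=cv2.cvtColor(im,cv2.COLOR_BGR2LAB)[...,1].astype(float)
E
```

```text
[ 26 255 195] [ 26 255 192]
[ 296  215   39   38 1087] [315.03311868 233.41398344] [0.4538841  0.21217749 0.135     ]
lock [0.45420526 0.08241522 0.09      ] pin eye [0.45376321 0.21602125 0.135     ]
top tube [0.00558854 0.49144169]
```

Request:
servo_tool(rows=[1,-0.001,-0.001,-0.037,0,0,-1.8,1,0,0,-0.037,0,0,0,1,0,0,-0.037,0,0,0,0,0,0,0,0,0,0,0,0,0,0,0,0,0,0,0,0,0,0,0,0,0,0,0,0,0,0,0,0,0,0,0,0,0,0], force=40)

```text
time_s: 5.45
position: [0.4567, 0.2117, 0.101]
tool_rot: [[-0.003, 0.003, 1.0], [-1.0, 0.001, -0.003], [-0.001, -1.0, 0.003]]
ft_force: [-4.0, 0.4, 10.1]
grip_width: 0.0263
```

```bash
python3 - <<'E'
from h import *
o=env.observe();print(o['position'],o['tool_rot'].round(3).tolist(),o['ft_force'],o['grip_width'])
for n in ('scene','wrist'): save(n+'4',env.get_image(n))
E
```

```text
[0.45673701 0.21166248 0.10096987] [[-0.003, 0.003, 1.0], [-1.0, 0.001, -0.003], [-0.001, -1.0, 0.003]] [-4.00347231  0.37654365 10.09076405] 0.026264435222387302
```

View pics/wrist4.png

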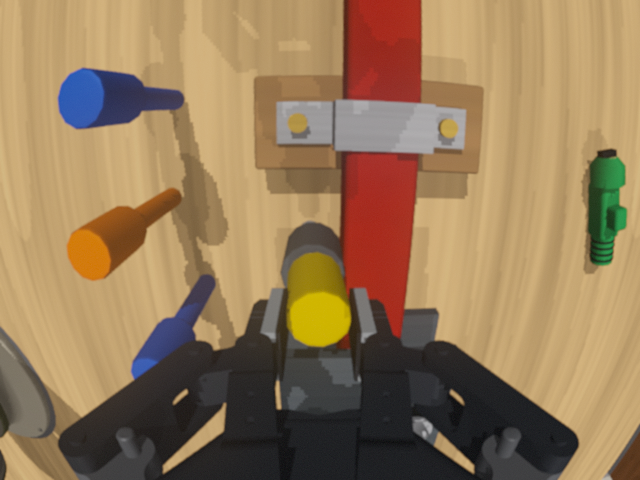

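Request:
servo_tool(rows=[0,-0.001,0,0.002,0,0,0,0,-0.0007,0,0.01,0,0,0,0,0,0,0.02,0,0,0,0,0,0,0.02,0,0,0,0,0,0,0.02,0,0,0,0,0,0,0.02,0,0,0,0,0,0,0,0,0,0])

```text
time_s: 6.13
position: [0.4557, 0.212, 0.1951]
tool_rot: [[-0.003, 0.008, 1.0], [-1.0, 0.001, -0.003], [-0.002, -1.0, 0.007]]
ft_force: [0.7, -1.5, -1.9]
grip_width: 0.026
```

```bash
python3 - <<'E'
from h import *
o=env.observe();print(o['position'],o['tool_rot'].round(3).tolist(),o['ft_force'],o['grip_width'])
for n in ('scene','wrist'): save(n+'5',env.get_image(n))
E
```

```text
[0.45570852 0.21202637 0.19513902] [[-0.003, 0.008, 1.0], [-1.0, 0.001, -0.003], [-0.002, -1.0, 0.007]] [ 0.74929534 -1.51090792 -1.88193218] 0.025964972150884762
```

View pics/wrist5.png

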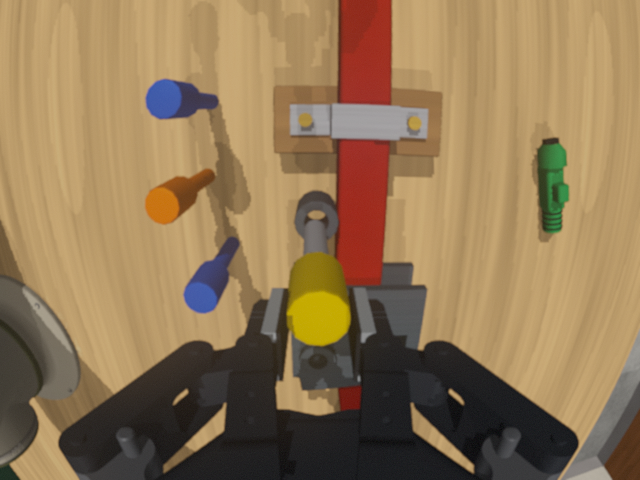

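View pics/scene5.png

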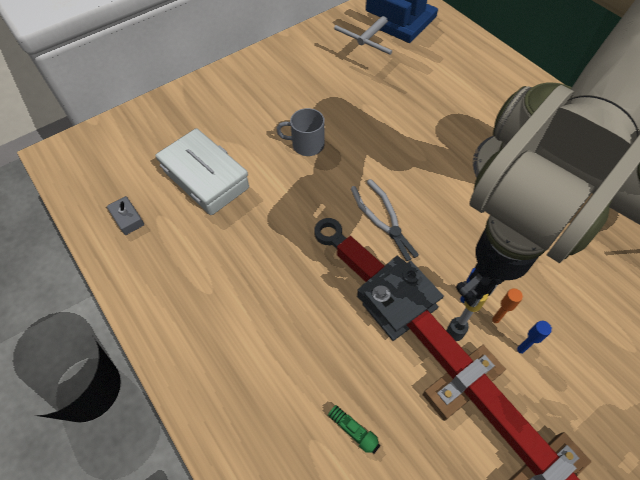

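```bash
python3 - <<'E'
from h import *
print('lock',wonz(319,358,.09),'pipe',wonz(317,211,.09))
im=cv2.imread('pics/wrist5.png')
t=im[180:390,230:400]; cv2.imwrite('pics/wz5.png',cv2.resize(t,None,fx=2.8*1.2,fy=2.8,interpolation=cv2.INTER_CUBIC))
E
```

```text
lock [0.45402915 0.08619703 0.09      ] pipe [0.45282574 0.22026997 0.09      ]
```

View pics/wz5.png

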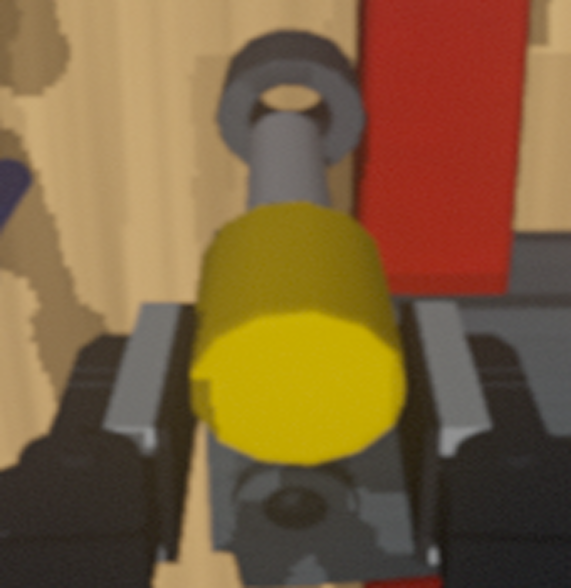

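Request:
servo_tool(rows=[0,0,-0.026,0,0,0.45,0,0,0,-0.026,0,0,0,0,0,0,-0.026,0,0,0,0,0,0,-0.026,0,0,0,0,0,0,-0.026,0,0,0,0,0,0,0,0,0,0,0,0,0,0,0,0,0,0])

```text
time_s: 6.82
position: [0.4537, 0.0808, 0.1899]
tool_rot: [[-0.005, -0.01, 1.0], [-1.0, 0.0, -0.005], [-0.0, -1.0, -0.01]]
ft_force: [-0.2, 0.4, -1.9]
grip_width: 0.0261
```

```bash
python3 - <<'E'
from h import *
o=env.observe();print(o['position'],o['tool_rot'].round(3).tolist(),o['ft_force'],o['grip_width'])
for n in ('scene','wrist'):
    im=env.get_image(n);save(n+'6',im)
t=cv2.imread('pics/scene6.png')[200:350,300:500]; cv2.imwrite('pics/scz6.png',cv2.resize(t,None,fx=4,fy=4,interpolation=cv2.INTER_CUBIC))
t=cv2.imread('pics/wrist6.png')[180:390,230:400]; cv2.imwrite('pics/wz6.png',cv2.resize(t,None,fx=2.8*1.2,fy=2.8,interpolation=cv2.INTER_CUBIC))
E
```

```text
[0.45366479 0.08081847 0.18987455] [[-0.005, -0.01, 1.0], [-1.0, 0.0, -0.005], [-0.0, -1.0, -0.01]] [-0.24914292  0.35930048 -1.87386165] 0.026119189973973417
```

View pics/scz6.png

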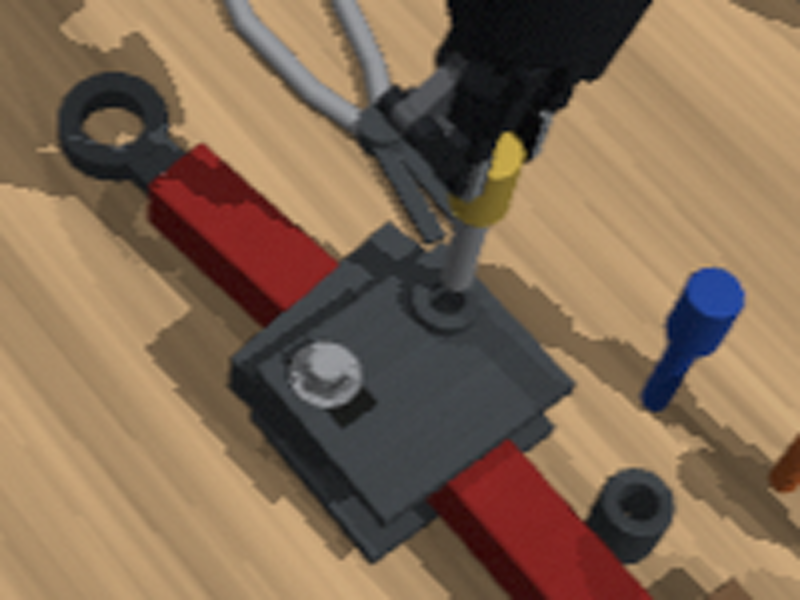

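View pics/wz6.png

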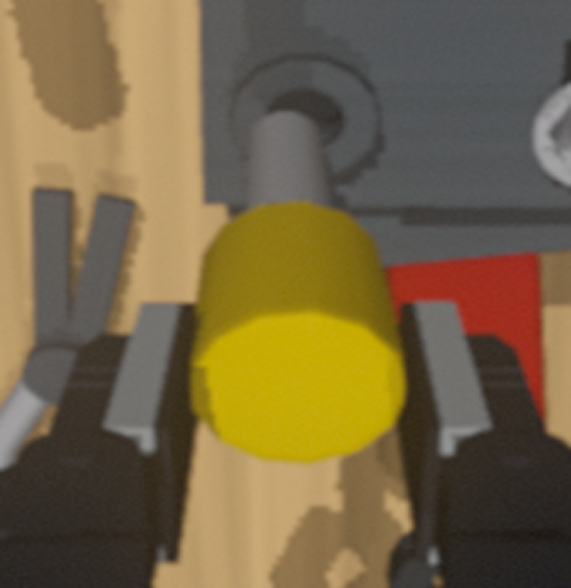

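Request:
servo_tool(rows=[0,0.002,0.001,0,0,-0.55,0,0,0,0,0,0,0,0,0,0,0,0,0,0,0])

```text
time_s: 7.17
position: [0.4561, 0.0833, 0.1909]
tool_rot: [[-0.002, 0.002, 1.0], [-1.0, 0.0, -0.002], [-0.0, -1.0, 0.002]]
ft_force: [-0.6, 0.0, -2.1]
grip_width: 0.026
```

```bash
python3 - <<'E'
from h import *
o=env.observe();print(o['position'],o['tool_rot'].round(3).tolist(),o['ft_force'],o['grip_width'])
for n in ('scene','wrist'):
    im=env.get_image(n);save(n+'7',im)
t=cv2.imread('pics/scene7.png')[200:350,300:500]; cv2.imwrite('pics/scz7.png',cv2.resize(t,None,fx=4,fy=4,interpolation=cv2.INTER_CUBIC))
t=cv2.imread('pics/wrist7.png')[180:390,230:400]; cv2.imwrite('pics/wz7.png',cv2.resize(t,None,fx=2.8*1.2,fy=2.8,interpolation=cv2.INTER_CUBIC))
E
```

```text
[0.45609145 0.08333715 0.19088091] [[-0.002, 0.002, 1.0], [-1.0, 0.0, -0.002], [-0.0, -1.0, 0.002]] [-0.60854681  0.03098679 -2.10137118] 0.02597868929383537
```

View pics/scz7.png

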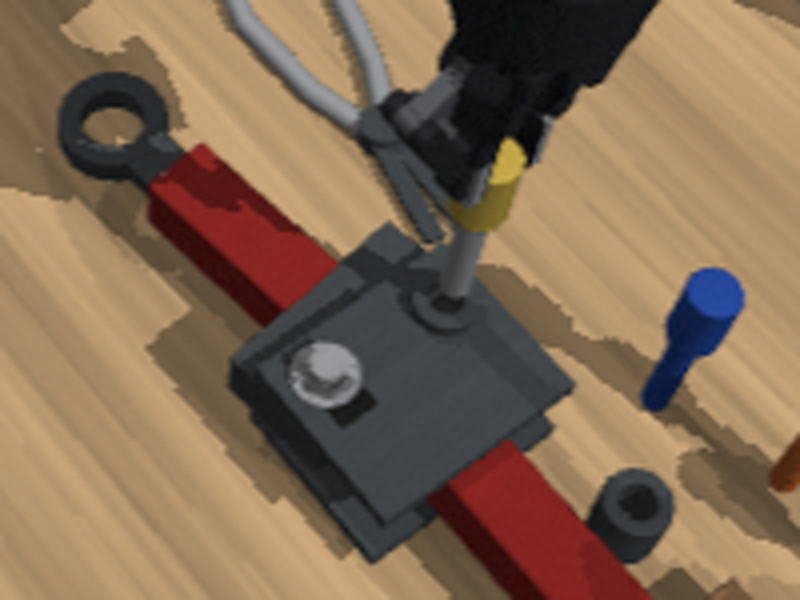

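View pics/wz7.png

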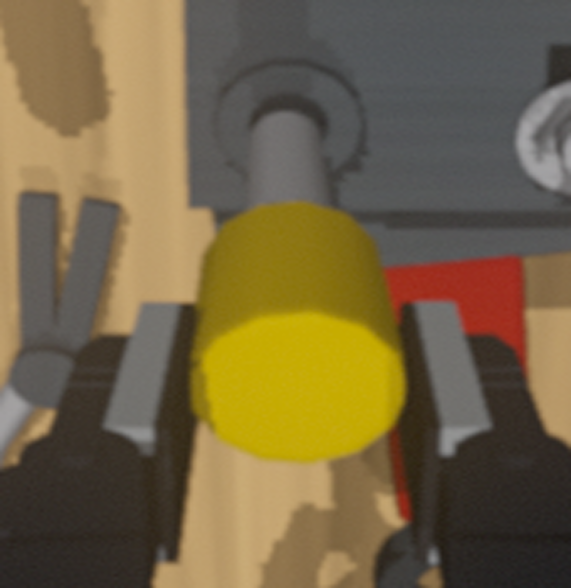

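Request:
servo_tool(rows=[0,0,-0.0015,-0.003,0,0,0,0,0,0,-0.003,0,0,0,0,0,0,-0.003,0,0,0,0,0,0,-0.003,0,0,0,0,0,0,0,0,0,0])

```text
time_s: 7.68
position: [0.4559, 0.0812, 0.1783]
tool_rot: [[-0.003, 0.0, 1.0], [-1.0, 0.0, -0.003], [-0.0, -1.0, 0.0]]
ft_force: [0.2, 0.3, -2.5]
grip_width: 0.0261
```

```bash
python3 - <<'E'
from h import *
o=env.observe();print(o['position'],o['tool_rot'].round(3).tolist(),o['ft_force'],o['grip_width'])
for n in ('scene','wrist'):
    im=env.get_image(n);save(n+'8',im)
t=cv2.imread('pics/scene8.png')[200:350,300:500]; cv2.imwrite('pics/scz8.png',cv2.resize(t,None,fx=4,fy=4,interpolation=cv2.INTER_CUBIC))
t=cv2.imread('pics/wrist8.png')[180:390,230:400]; cv2.imwrite('pics/wz8.png',cv2.resize(t,None,fx=2.8*1.2,fy=2.8,interpolation=cv2.INTER_CUBIC))
E
```

```text
[0.45588836 0.08115517 0.17827892] [[-0.003, 0.0, 1.0], [-1.0, 0.0, -0.003], [-0.0, -1.0, 0.0]] [ 0.17029322  0.2534272  -2.4911245 ] 0.026077681444704688
```

View pics/scz8.png

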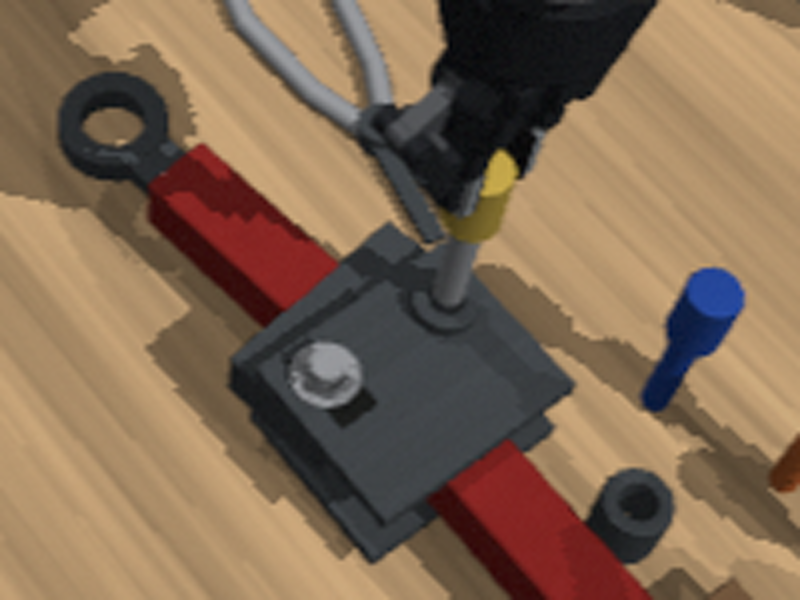

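View pics/wz8.png

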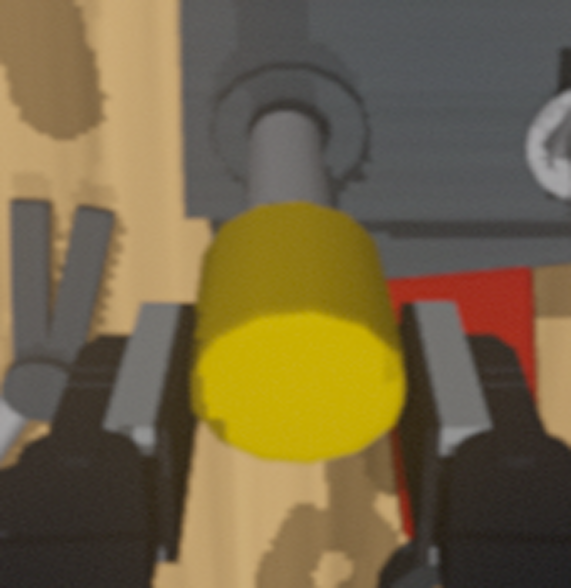

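Request:
servo_tool(rows=[0,0,0,-0.002,0,0,0,0,0,0,-0.002,0,0,0,0,0,0,-0.002,0,0,0,0,0,0,0,0,0,0])

```text
time_s: 8.12
position: [0.456, 0.0812, 0.1726]
tool_rot: [[-0.003, 0.001, 1.0], [-1.0, 0.0, -0.003], [-0.0, -1.0, 0.001]]
ft_force: [0.0, 0.3, -1.3]
grip_width: 0.0264
```

Request:
servo_tool(rows=[0,0,0,-0.002,0,0,0,0,0,0,-0.002,0,0,0,0,0,0,-0.002,0,0,0,0,0,0,0,0,0,0])

```text
time_s: 8.45
position: [0.4561, 0.0812, 0.1666]
tool_rot: [[-0.003, 0.001, 1.0], [-1.0, 0.0, -0.003], [-0.0, -1.0, 0.001]]
ft_force: [-0.7, -0.7, -1.4]
grip_width: 0.026
```

Request:
servo_tool(rows=[0,0,0,-0.002,0,0,0,0,0,0,-0.002,0,0,0,0,0,0,-0.002,0,0,0,0,0,0,-0.001,0,0,0,0,0,0,0,0,0,0])

```text
time_s: 8.87
position: [0.4561, 0.0812, 0.1597]
tool_rot: [[-0.003, 0.001, 1.0], [-1.0, 0.0, -0.003], [-0.0, -1.0, 0.001]]
ft_force: [-0.1, 0.1, -1.9]
grip_width: 0.026
```

Request:
servo_tool(rows=[0,0,0,-0.001,0,0,0,0,0,0,-0.001,0,0,0,0,0,0,-0.001,0,0,0,0,0,0,0,0,0,0])

```text
time_s: 9.2
position: [0.4563, 0.0811, 0.1571]
tool_rot: [[-0.003, 0.002, 1.0], [-1.0, -0.0, -0.003], [0.0, -1.0, 0.002]]
ft_force: [0.7, -0.5, -1.1]
grip_width: 0.0261
```

```bash
python3 - <<'E'
from h import *
for n in ('scene','wrist'):
    im=env.get_image(n);save(n+'9',im)
t=cv2.imread('pics/scene9.png')[200:350,300:500]; cv2.imwrite('pics/scz9.png',cv2.resize(t,None,fx=4,fy=4,interpolation=cv2.INTER_CUBIC))
E
```

```text
(no output)
```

View pics/scz9.png

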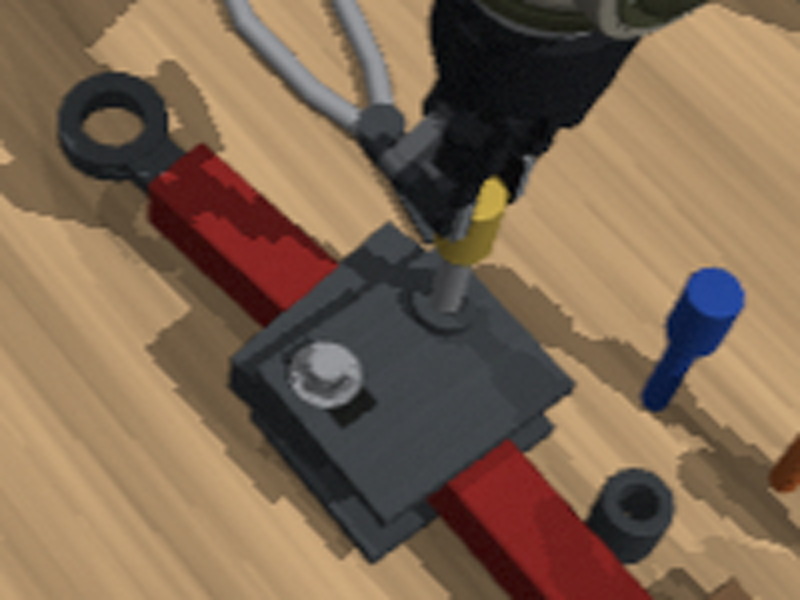

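Request:
servo_tool(rows=[0,0,0,-0.001,0,0,0,0,0,0,-0.001,0,0,0,0,0,0,0,0,0,0])

```text
time_s: 9.55
position: [0.4571, 0.0811, 0.1567]
tool_rot: [[-0.003, 0.005, 1.0], [-1.0, -0.0, -0.003], [0.0, -1.0, 0.005]]
ft_force: [-3.3, -0.5, 14.2]
grip_width: 0.0255
```

Request:
servo_tool(rows=[0,0,0,0.0015,0,0,0,0,0,0,0,0,0,0,0.6,0,0,0,0,0,0,0.6,0,0,0,0,0,0,0.6,0,0,0,0,0,0])

```text
time_s: 9.97
position: [0.4561, 0.0812, 0.1563]
tool_rot: [[-0.003, 0.001, 1.0], [-1.0, 0.0, -0.003], [-0.0, -1.0, 0.001]]
ft_force: [0.1, 0.3, -0.4]
grip_width: 0.0513
```

Request:
servo_tool(rows=[0.6,0,0,0.02,0,0,0,0.6,0,0,0.03,0,0,0,0.6,0,0,0.03,0,0,0,0.6,0,0,0,0,0,0])

```text
time_s: 10.3
position: [0.4582, 0.0811, 0.2414]
tool_rot: [[-0.003, 0.011, 1.0], [-1.0, -0.001, -0.003], [0.001, -1.0, 0.011]]
ft_force: [-0.6, -0.4, 0.7]
grip_width: 0.0513
```

```bash
python3 - <<'E'
from h import *
o=env.observe();print(o['position'])
for n in ('scene','wrist'):
    im=env.get_image(n);save(n+'10',im)
t=cv2.imread('pics/scene10.png')[200:350,300:500]; cv2.imwrite('pics/scz10.png',cv2.resize(t,None,fx=4,fy=4,interpolation=cv2.INTER_CUBIC))
E
```

```text
[0.45823509 0.08106048 0.24139875]
```

View pics/scz10.png

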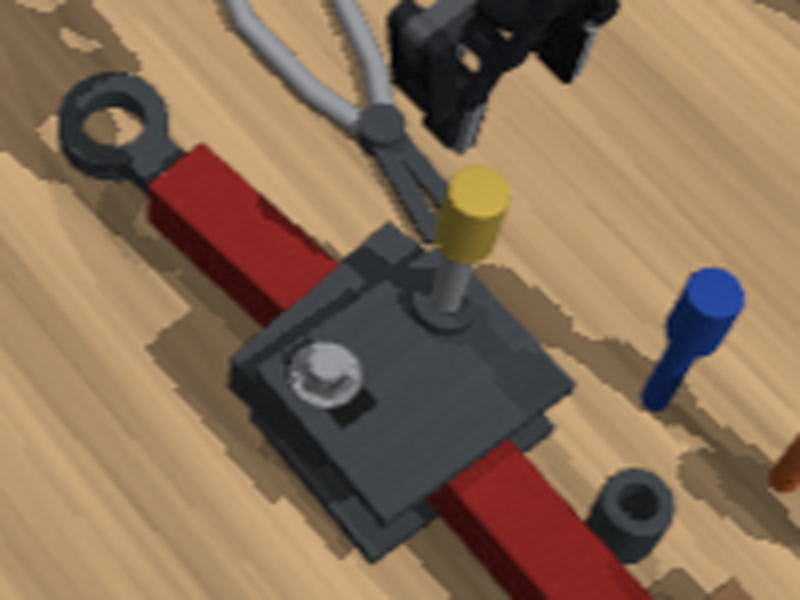

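View pics/wrist10.png

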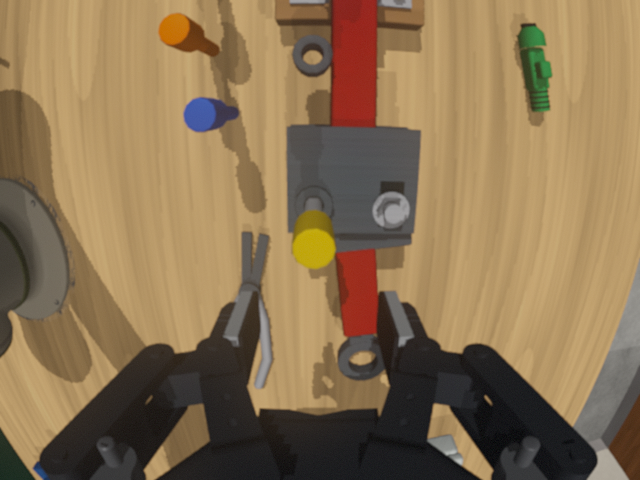

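```bash
python3 - <<'E'
from h import *
im=env.get_image('top');save('top10',im)
t=cv2.imread('pics/top10.png')[190:310,150:360]; cv2.imwrite('pics/topz10.png',cv2.resize(t,None,fx=3.8,fy=3.8,interpolation=cv2.INTER_CUBIC))
a=(300+115/4,200+122/4);e=onz('scene',*a,.06);w=wonz(361,357,.06);print(e,w)
e0=np.array([.6023,-.0949]);piv=np.array([.526,.077])
for p in (e,w):
    d=p[:2]-piv;print(np.arctan2(d[0],-d[1])+np.arctan(35/186),np.hypot(*d))
E
```

```text
[ 0.51273336 -0.10773623  0.06      ] [ 0.50374803 -0.10221219  0.06      ]
0.1143062225608077 0.185211981092298
0.06246386329532816 0.18058836926592056
```

View pics/topz10.png

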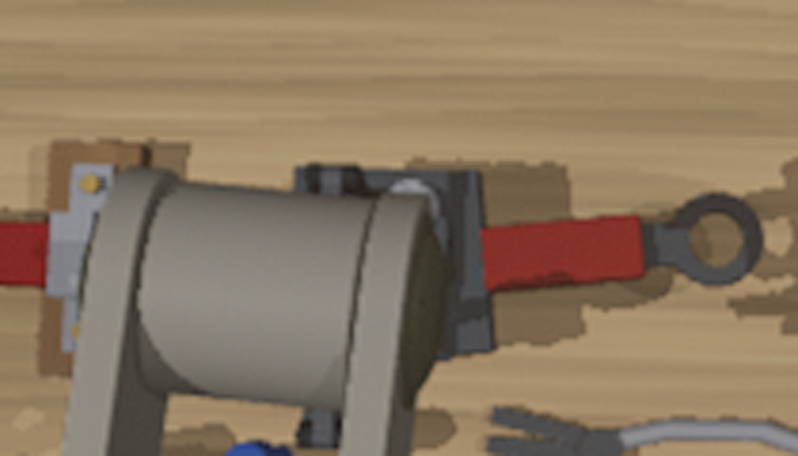

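Request:
servo_tool(rows=[1,0.01,-0.034,0,0,0,1.5,1,0.011,-0.034,0,0,0,1.5,1,0.011,-0.034,0,0,0,1.5,1,0.012,-0.033,0,0,0,1.5,1,0,0,-0.03,0,0,0,1,0,0,-0.03,0,0,0,1,0,0,0,0,0,0])

```text
time_s: 11.03
position: [0.4972, -0.0534, 0.1705]
tool_rot: [[0.1, -0.01, 0.995], [-0.995, 0.004, 0.1], [-0.005, -1.0, -0.009]]
ft_force: [-1.3, 0.6, -1.3]
grip_width: 0.0849
```

```bash
python3 - <<'E'
from h import *
o=env.observe();print(o['position'],o['tool_rot'].round(3).tolist())
save('wrist11',env.get_image('wrist'))
E
```

```text
[ 0.49716292 -0.05339307  0.17046099] [[0.1, -0.01, 0.995], [-0.995, 0.004, 0.1], [-0.005, -1.0, -0.009]]
```

View pics/wrist11.png

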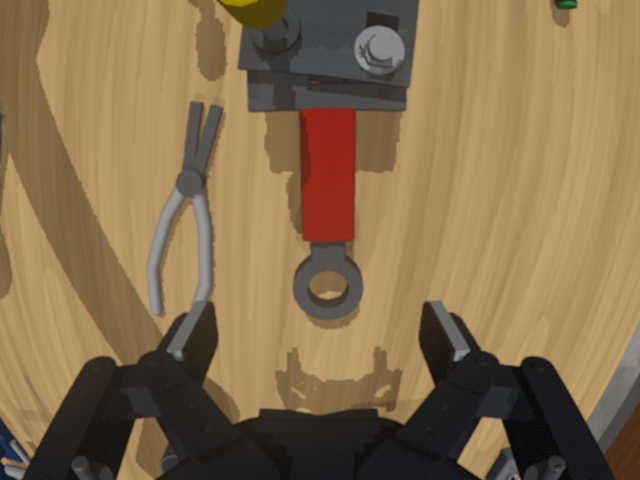

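Request:
servo_tool(rows=[1,0.005,0,-0.036,0,-0.3,0,1,0,0,-0.036,0,0,0,1,0,0,-0.036,0,0,0,1,0,0,-0.02,0,0,0,0.6,0,0,0,0,0,0,0.6,0,0,0,0,0,0,0.6,0,0,0,0,0,0])

```text
time_s: 11.67
position: [0.5066, -0.0541, 0.0506]
tool_rot: [[0.102, 0.01, 0.995], [-0.995, -0.001, 0.102], [0.002, -1.0, 0.01]]
ft_force: [-0.1, -0.4, 0.3]
grip_width: 0.0523
```

```bash
python3 - <<'E'
from h import *
o=env.observe();print(o['position'],o['tool_rot'].round(3).tolist())
save('wrist12',env.get_image('wrist'))
E
```

```text
[ 0.50656681 -0.05405847  0.05058282] [[0.102, 0.01, 0.995], [-0.995, -0.001, 0.102], [0.002, -1.0, 0.01]]
```

View pics/wrist12.png

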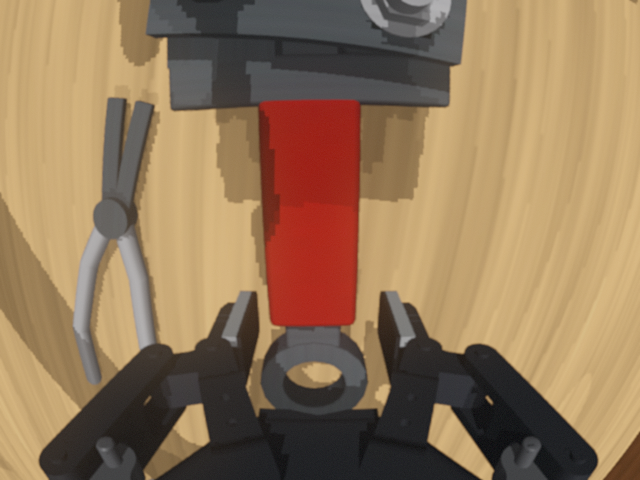

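Request:
servo_tool(rows=[0.6,0,0,-0.008,0,0,0,0.6,-0.002,0,0,0,0,-0.5,0.6,-0.002,0,0,0,0,-0.5,0.6,-0.002,0,0,0,0,-0.5,0.6,-0.001,0,0,0,0,-0.5,0.6,-0.001,0,0,0,0,-0.5,0.6,-0.001,0,0,0,0,-0.5,0.6,-0.001,0,0,0,0,-0.5])

```text
time_s: 12.38
position: [0.4959, -0.0536, 0.0408]
tool_rot: [[0.04, 0.009, 0.999], [-0.999, -0.0, 0.04], [0.0, -1.0, 0.009]]
ft_force: [2.8, 3.7, 1.3]
grip_width: 0.051
```

Request:
servo_tool(rows=[0.6,-0.001,0,0,0,0,-0.5,0.6,-0.001,0,0,0,0,-0.5,0.6,-0.001,0,0,0,0,-0.5])

```text
time_s: 12.63
position: [0.4931, -0.0536, 0.0409]
tool_rot: [[0.014, 0.009, 1.0], [-1.0, -0.0, 0.014], [0.0, -1.0, 0.009]]
ft_force: [5.0, 3.1, 0.0]
grip_width: 0.0508
```

Request:
servo_tool(rows=[0.6,-0.001,0,0,0,0,-0.5,0.6,-0.001,0,0,0,0,-0.5,0.6,-0.001,0,0,0,0,-0.5])

```text
time_s: 12.88
position: [0.4902, -0.0537, 0.0409]
tool_rot: [[-0.013, 0.009, 1.0], [-1.0, -0.001, -0.013], [0.001, -1.0, 0.009]]
ft_force: [3.9, 3.6, 0.6]
grip_width: 0.0509
```

Request:
servo_tool(rows=[0.6,-0.001,0,0,0,0,-0.5,0.6,-0.001,0,0,0,0,-0.5,0.6,-0.001,0,0,0,0,-0.5])

```text
time_s: 13.13
position: [0.4872, -0.0538, 0.041]
tool_rot: [[-0.039, 0.01, 0.999], [-0.999, -0.001, -0.039], [0.001, -1.0, 0.01]]
ft_force: [5.6, 3.4, 0.0]
grip_width: 0.0512
```

Request:
servo_tool(rows=[0.6,-0.001,0,0,0,0,-0.5,0.6,-0.001,0,0,0,0,-0.5])

```text
time_s: 13.3
position: [0.4851, -0.0538, 0.0409]
tool_rot: [[-0.056, 0.009, 0.998], [-0.998, -0.001, -0.056], [0.001, -1.0, 0.009]]
ft_force: [3.8, 2.8, 0.9]
grip_width: 0.051
```

Request:
servo_tool(rows=[0.6,-0.001,0,0,0,0,-0.5,0.6,-0.001,0,0,0,0,-0.5])

```text
time_s: 13.47
position: [0.4826, -0.0539, 0.0408]
tool_rot: [[-0.074, 0.008, 0.997], [-0.997, -0.001, -0.074], [0.001, -1.0, 0.008]]
ft_force: [3.8, 2.0, 1.2]
grip_width: 0.0512
```

Request:
servo_tool(rows=[0.6,-0.001,0,0,0,0,-0.3,0.6,-0.001,0,0,0,0,-0.3])

```text
time_s: 13.63
position: [0.4804, -0.0539, 0.0407]
tool_rot: [[-0.084, 0.008, 0.996], [-0.996, -0.001, -0.084], [0.001, -1.0, 0.008]]
ft_force: [4.4, 2.4, 1.5]
grip_width: 0.0512
```

Request:
servo_tool(rows=[0.6,-0.001,0,0,0,0,-0.3,0.6,-0.001,0,0,0,0,-0.3])

```text
time_s: 13.8
position: [0.4782, -0.0539, 0.0406]
tool_rot: [[-0.094, 0.007, 0.996], [-0.996, -0.001, -0.094], [0.001, -1.0, 0.007]]
ft_force: [4.3, 1.5, 1.8]
grip_width: 0.051
```

```bash
python3 - <<'E'
from h import *
im=env.get_image('scene');save('scene13',im)
t=cv2.imread('pics/scene13.png')[200:350,300:500]; cv2.imwrite('pics/scz13.png',cv2.resize(t,None,fx=4,fy=4,interpolation=cv2.INTER_CUBIC))
E
```

```text
(no output)
```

View pics/scz13.png

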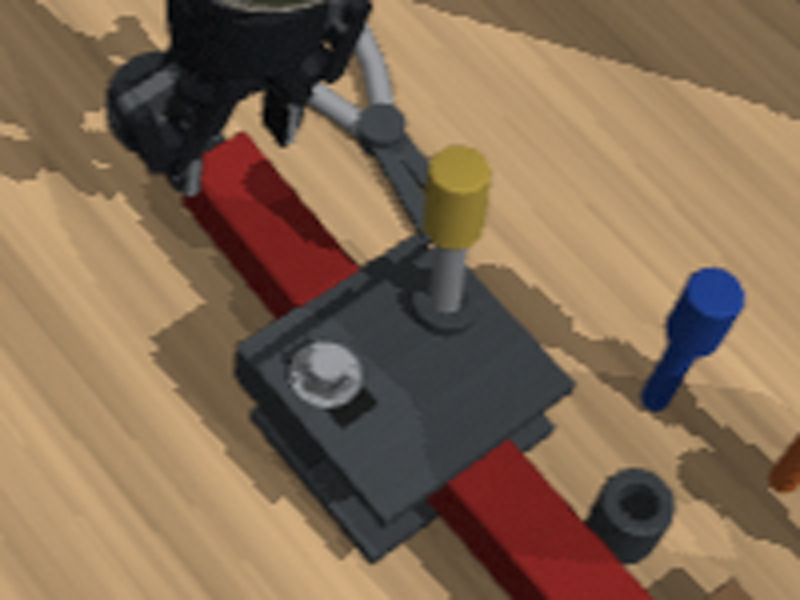

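Request:
servo_tool(rows=[0.6,-0.001,0,0,0,0,-0.3,0.6,-0.001,0,0,0,0,-0.3])

```text
time_s: 14.02
position: [0.4762, -0.0538, 0.0405]
tool_rot: [[-0.105, 0.007, 0.994], [-0.995, -0.001, -0.105], [0.0, -1.0, 0.007]]
ft_force: [4.1, 1.8, 0.6]
grip_width: 0.0513
```

Request:
servo_tool(rows=[0.6,-0.001,0,0,0,0,-0.3,0.6,-0.001,0,0,0,0,-0.3])

```text
time_s: 14.18
position: [0.4741, -0.0538, 0.0405]
tool_rot: [[-0.115, 0.007, 0.993], [-0.993, -0.001, -0.115], [0.0, -1.0, 0.007]]
ft_force: [3.2, 2.5, 0.7]
grip_width: 0.0518
```

```bash
cat > s.py <<'E'
import sys
from h import *
n=sys.argv[1]
im=env.get_image('scene');save('scene'+n,im)
t=cv2.imread(f'pics/scene{n}.png')[200:350,300:500]; cv2.imwrite(f'pics/scz{n}.png',cv2.resize(t,None,fx=4,fy=4,interpolation=cv2.INTER_CUBIC))
E
python3 s.py 14
```

```text
(no output)
```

View pics/scz14.png

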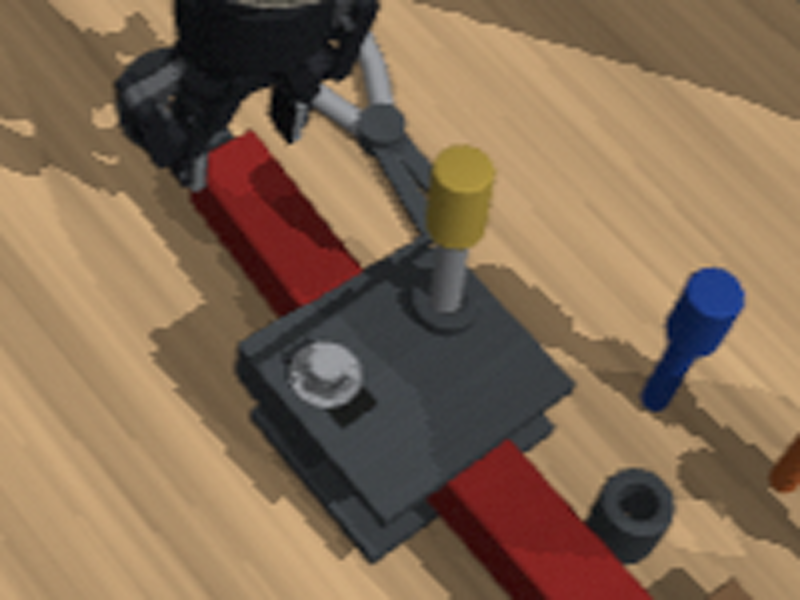

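Request:
servo_tool(rows=[0.6,-0.001,0,0,0,0,-0.3,0.6,-0.001,0,0,0,0,-0.3])

```text
time_s: 14.4
position: [0.4721, -0.0538, 0.0405]
tool_rot: [[-0.125, 0.007, 0.992], [-0.992, -0.001, -0.125], [0.0, -1.0, 0.007]]
ft_force: [4.2, 2.6, 0.5]
grip_width: 0.0515
```

Request:
servo_tool(rows=[0.6,-0.001,0,0,0,0,-0.3,0.6,-0.001,0,0,0,0,-0.3])

```text
time_s: 14.57
position: [0.4701, -0.0538, 0.0405]
tool_rot: [[-0.136, 0.007, 0.991], [-0.991, -0.001, -0.136], [0.0, -1.0, 0.007]]
ft_force: [3.6, 2.3, 0.1]
grip_width: 0.0513
```

```bash
python3 s.py 15
```

```text
(no output)
```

View pics/scz15.png

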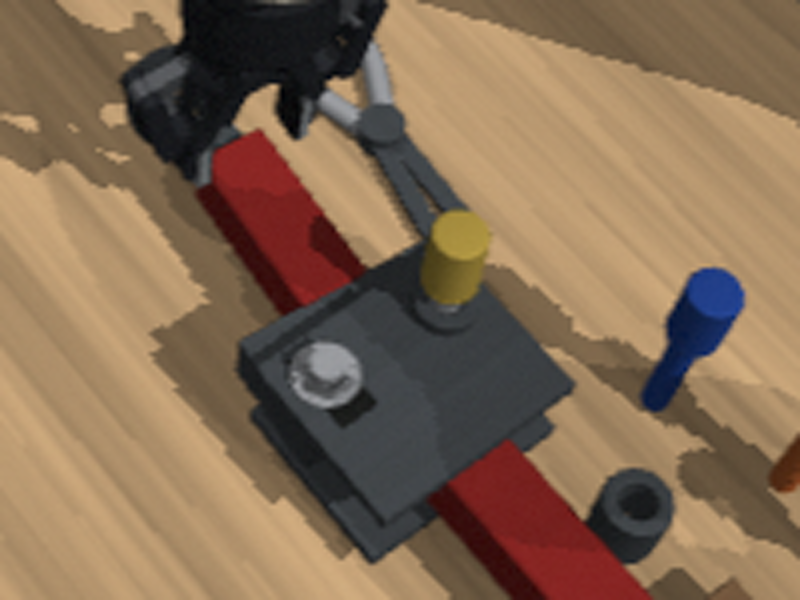

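Request:
servo_tool(rows=[0.6,0.003,0,0,0,0,0.5,0.6,0.003,0,0,0,0,0.5,0.6,0.003,0,0,0,0,0.5,0.6,0.001,0,0,0,0,0,0.6,0,0,0,0,0,0])

```text
time_s: 15.03
position: [0.4803, -0.0539, 0.0404]
tool_rot: [[-0.109, 0.006, 0.994], [-0.994, -0.001, -0.109], [0.001, -1.0, 0.006]]
ft_force: [-0.8, 0.4, -0.4]
grip_width: 0.0512
```

```bash
python3 s.py 16;python3 - <<'E'
from h import *
save('wrist16',env.get_image('wrist'))
E
```

```text
(no output)
```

View pics/scz16.png

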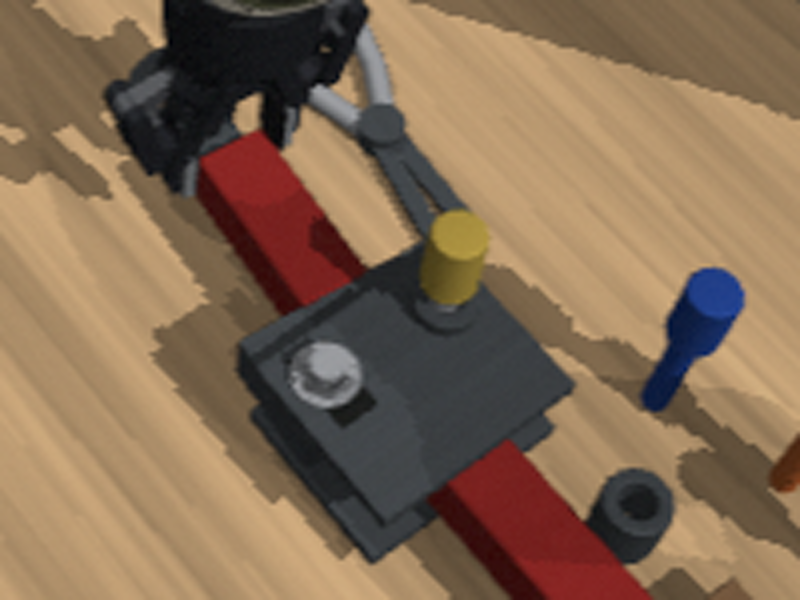

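View pics/wrist16.png

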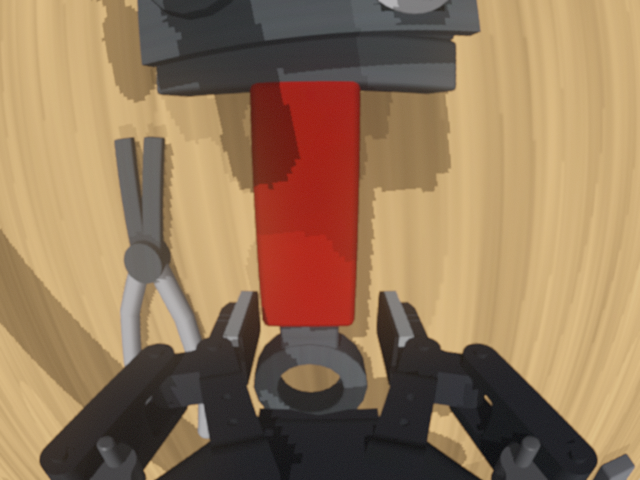

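Request:
servo_tool(rows=[0.6,0.001,0,0,0,0,0,0.6,0.001,0,0,0,0,0])

```text
time_s: 15.3
position: [0.4815, -0.0538, 0.0404]
tool_rot: [[-0.109, 0.005, 0.994], [-0.994, -0.001, -0.109], [0.001, -1.0, 0.005]]
ft_force: [-5.1, -2.1, 3.1]
grip_width: 0.0513
```

Request:
servo_tool(rows=[0.6,0.0005,0,0,0,0,0,0.6,0.0005,0,0,0,0,0])

```text
time_s: 15.47
position: [0.4821, -0.0539, 0.0403]
tool_rot: [[-0.109, 0.004, 0.994], [-0.994, -0.001, -0.109], [0.001, -1.0, 0.004]]
ft_force: [-6.7, -2.7, 2.5]
grip_width: 0.0514
```

```bash
python3 s.py 17
```

```text
(no output)
```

View pics/scz17.png

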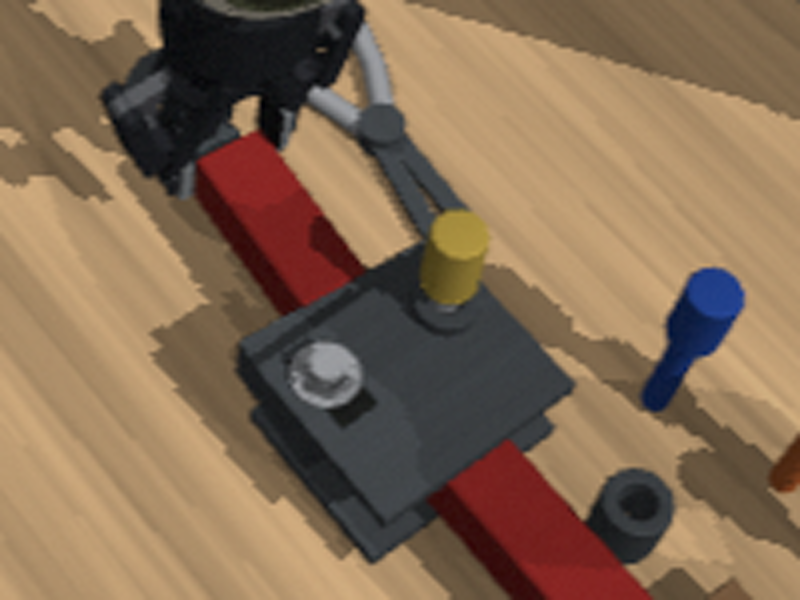

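Request:
servo_tool(rows=[0.6,0.0005,0,0,0,0,0,0.6,0.0005,0,0,0,0,0])

```text
time_s: 15.68
position: [0.4829, -0.054, 0.0403]
tool_rot: [[-0.109, 0.004, 0.994], [-0.994, -0.002, -0.109], [0.001, -1.0, 0.004]]
ft_force: [-7.5, -3.0, 2.3]
grip_width: 0.0514
```

```bash
python3 s.py 18
```

```text
(no output)
```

View pics/scz18.png

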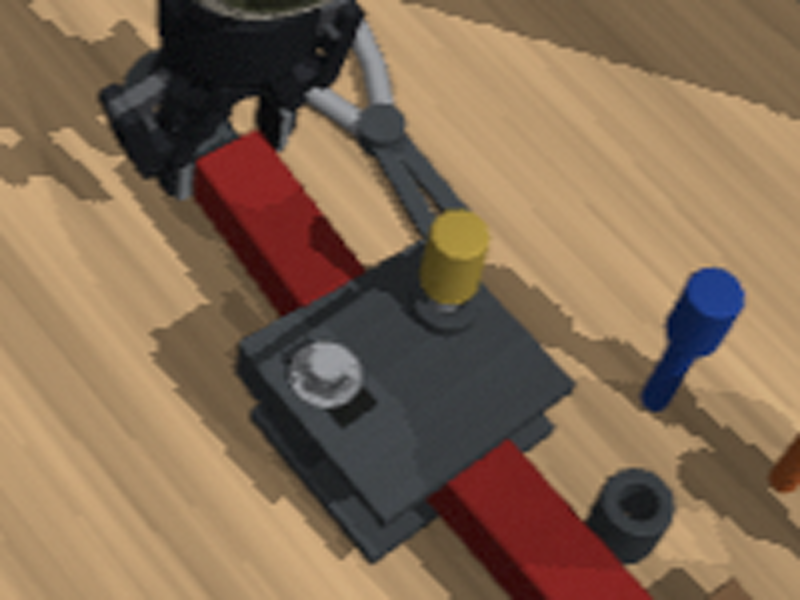

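Request:
servo_tool(rows=[0.7,-0.005,0,0,0,0,0,0.9,0,0,0.01,0,0,0,1,0,0,0.036,0,0,0,1,0,0,0.04,0,0,0,1,0,0,0.04,0,0,0,1,0,0,0.03,0,0,0,0,0,0.03,0.02,0,0,2,0,-0.007,0.035,0,0,0,2,0,-0.007,0.035,0,0,0,2,0,-0.008,0.034,0,0,0,0])

```text
time_s: 16.57
position: [0.4568, 0.0816, 0.2169]
tool_rot: [[-0.004, 0.009, 1.0], [-1.0, -0.0, -0.004], [0.0, -1.0, 0.009]]
ft_force: [0.2, -0.0, -0.0]
grip_width: 0.0389
```

Request:
servo_tool(rows=[0,0,0,0,0,0,0,0,0,0,0,0,0,0])

```text
time_s: 16.73
position: [0.4568, 0.0814, 0.2167]
tool_rot: [[-0.002, 0.008, 1.0], [-1.0, -0.0, -0.002], [0.0, -1.0, 0.008]]
ft_force: [0.1, -0.5, 0.4]
grip_width: 0.0125
```

```bash
python3 s.py 19;python3 - <<'E'
from h import *
save('wrist19',env.get_image('wrist'))
E
```

```text
(no output)
```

View pics/scene19.png

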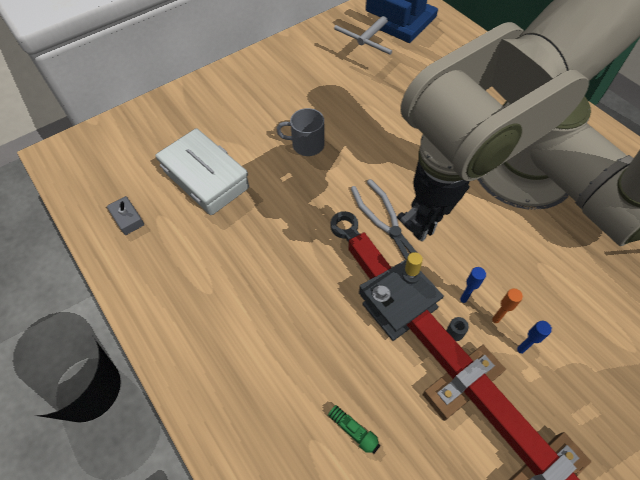

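View pics/wrist19.png

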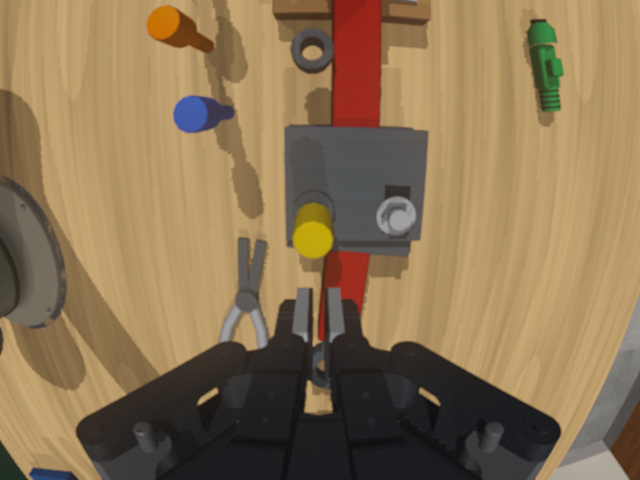

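```bash
python3 - <<'E'
from h import *
print(wonz(314,239,.153))
for z in (.14,.153): print(tri(('scene',414.5,258.5),('scene',414,258))[0], onz('scene',414.8,257.5,z))
E
```

```text
[0.45467627 0.07982116 0.153     ]
[0.83881935 0.33139248 0.91916014] [0.4507376 0.0756806 0.14     ]
[0.83881935 0.33139248 0.91916014] [0.4572126  0.07994706 0.153     ]
```

Request:
servo_tool(rows=[0,0,0,-0.02,0,0,0,0,0,0,-0.02,0,0,0,0,0,0,-0.01,0,0,0,0,0,0,0,0,0,0])

```text
time_s: 17.17
position: [0.4566, 0.079, 0.1645]
tool_rot: [[-0.007, 0.003, 1.0], [-1.0, -0.0, -0.007], [0.0, -1.0, 0.003]]
ft_force: [0.3, -0.1, -0.3]
grip_width: 0.0001
```

Request:
servo_tool(rows=[0,0,0,-0.003,0,0,0,0,0,0,-0.003,0,0,0,0,0,0,-0.002,0,0,0])

```text
time_s: 17.42
position: [0.4577, 0.0797, 0.1588]
tool_rot: [[-0.006, 0.008, 1.0], [-1.0, -0.001, -0.006], [0.001, -1.0, 0.008]]
ft_force: [-0.1, -0.7, -0.7]
grip_width: -0.0001
```

Request:
servo_tool(rows=[0,0,0,-0.001,0,0,0,0,0,0,-0.001,0,0,0])

```text
time_s: 17.58
position: [0.4574, 0.0801, 0.1568]
tool_rot: [[-0.005, 0.008, 1.0], [-1.0, -0.001, -0.005], [0.001, -1.0, 0.008]]
ft_force: [-0.2, 0.2, 0.4]
grip_width: -0.0001
```

Request:
servo_tool(rows=[0,0,0,-0.001,0,0,0,0,0,0,0,0,0,0])

```text
time_s: 17.75
position: [0.4572, 0.0802, 0.1555]
tool_rot: [[-0.005, 0.007, 1.0], [-1.0, -0.001, -0.005], [0.001, -1.0, 0.007]]
ft_force: [-0.1, -0.5, 0.5]
grip_width: 0.0001
```

Request:
servo_tool(rows=[0,0,0,-0.001,0,0,0,0,0,0,-0.001,0,0,0])

```text
time_s: 17.92
position: [0.4573, 0.0802, 0.1536]
tool_rot: [[-0.005, 0.007, 1.0], [-1.0, -0.001, -0.005], [0.001, -1.0, 0.007]]
ft_force: [-0.6, 0.9, 1.1]
grip_width: 0.0002
```

Request:
servo_tool(rows=[0,0,0,-0.001,0,0,0,0,0,0,0,0,0,0])

```text
time_s: 18.08
position: [0.4571, 0.0802, 0.1523]
tool_rot: [[-0.005, 0.007, 1.0], [-1.0, -0.001, -0.005], [0.001, -1.0, 0.007]]
ft_force: [0.6, 0.8, -0.5]
grip_width: 0.0004
```

Request:
servo_tool(rows=[0,0,0,-0.001,0,0,0,0,0,0,0,0,0,0])

```text
time_s: 18.25
position: [0.4572, 0.0802, 0.1514]
tool_rot: [[-0.005, 0.007, 1.0], [-1.0, -0.001, -0.005], [0.0, -1.0, 0.007]]
ft_force: [-0.4, -0.6, 0.6]
grip_width: 0.0
```

Request:
servo_tool(rows=[0,0,0,-0.001,0,0,0,0,0,0,0,0,0,0])

```text
time_s: 18.42
position: [0.4572, 0.0802, 0.1504]
tool_rot: [[-0.005, 0.007, 1.0], [-1.0, -0.001, -0.005], [0.001, -1.0, 0.007]]
ft_force: [0.1, -0.2, 1.0]
grip_width: 0.0003
```

Request:
servo_tool(rows=[0,0,0,-0.001,0,0,0,0,0,0,0,0,0,0])

```text
time_s: 18.58
position: [0.4572, 0.0802, 0.1494]
tool_rot: [[-0.005, 0.007, 1.0], [-1.0, -0.001, -0.005], [0.001, -1.0, 0.007]]
ft_force: [0.7, 0.2, 0.3]
grip_width: 0.0
```

Request:
servo_tool(rows=[0,0,0,-0.001,0,0,0,0,0,0,0,0,0,0])

```text
time_s: 18.75
position: [0.4571, 0.0802, 0.1484]
tool_rot: [[-0.005, 0.007, 1.0], [-1.0, -0.001, -0.005], [0.0, -1.0, 0.007]]
ft_force: [-0.7, -0.1, 0.2]
grip_width: 0.0001
```

```bash
python3 s.py 20
```

```text
(no output)
```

View pics/scz20.png

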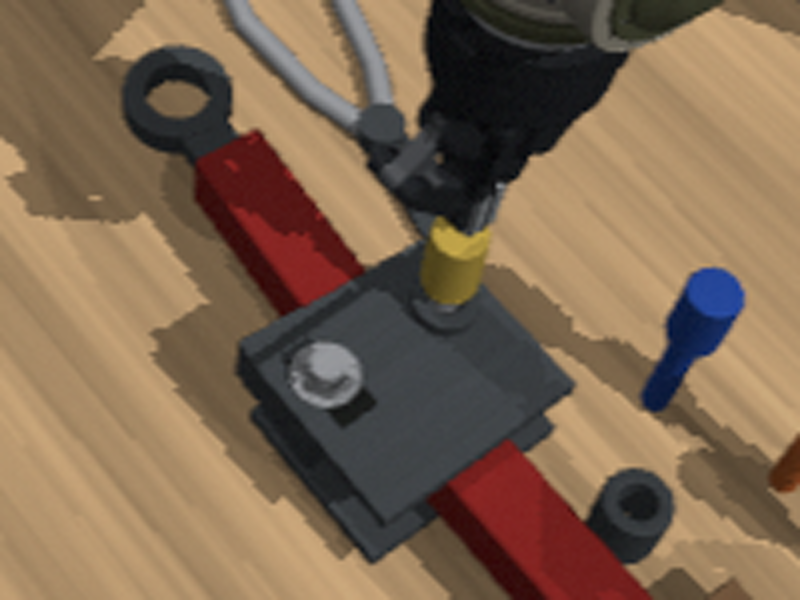

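Request:
servo_tool(rows=[0,0,0,-0.001,0,0,0,0,0,0,-0.001,0,0,0])

```text
time_s: 18.97
position: [0.4573, 0.0802, 0.1465]
tool_rot: [[-0.005, 0.007, 1.0], [-1.0, -0.001, -0.005], [0.001, -1.0, 0.007]]
ft_force: [1.2, -0.4, 0.1]
grip_width: 0.0001
```

Request:
servo_tool(rows=[0,0,0,-0.001,0,0,0,0,0,0,-0.001,0,0,0])

```text
time_s: 19.13
position: [0.4572, 0.0802, 0.1444]
tool_rot: [[-0.005, 0.007, 1.0], [-1.0, -0.001, -0.005], [0.001, -1.0, 0.007]]
ft_force: [0.4, 0.3, -0.3]
grip_width: -0.0004
```

Request:
servo_tool(rows=[0,0,0,-0.001,0,0,0,0,0,0,-0.001,0,0,0])

```text
time_s: 19.3
position: [0.4572, 0.0802, 0.1424]
tool_rot: [[-0.005, 0.007, 1.0], [-1.0, -0.001, -0.005], [0.001, -1.0, 0.007]]
ft_force: [0.5, -0.3, -0.3]
grip_width: -0.0001
```

```bash
python3 s.py 21
```

```text
(no output)
```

View pics/scz21.png

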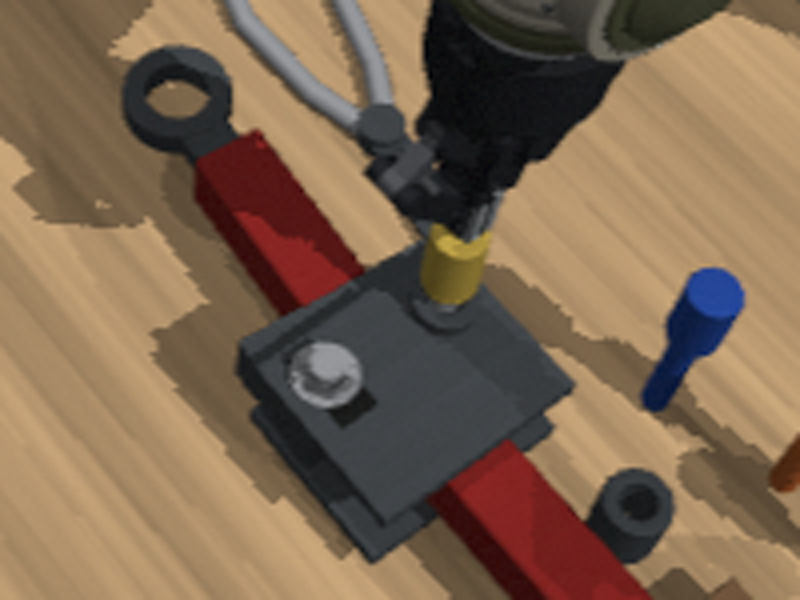

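Request:
servo_tool(rows=[0,0,0,-0.001,0,0,0,0,0,0,-0.001,0,0,0])

```text
time_s: 19.52
position: [0.4573, 0.0802, 0.1405]
tool_rot: [[-0.005, 0.007, 1.0], [-1.0, -0.001, -0.005], [0.001, -1.0, 0.007]]
ft_force: [0.2, -0.8, -0.5]
grip_width: 0.0001
```

Request:
servo_tool(rows=[0,0,0,-0.001,0,0,0,0,0,0,0,0,0,0])

```text
time_s: 19.68
position: [0.4571, 0.0802, 0.1393]
tool_rot: [[-0.005, 0.007, 1.0], [-1.0, -0.0, -0.005], [0.0, -1.0, 0.007]]
ft_force: [-0.1, -0.3, -0.2]
grip_width: -0.0002
```

Request:
servo_tool(rows=[0,0,0,-0.001,0,0,0,0,0,0,0,0,0,0])

```text
time_s: 19.85
position: [0.4572, 0.0802, 0.1384]
tool_rot: [[-0.005, 0.007, 1.0], [-1.0, -0.001, -0.005], [0.001, -1.0, 0.007]]
ft_force: [0.7, 0.1, -0.5]
grip_width: -0.0001
```

Request:
servo_tool(rows=[0,0,0,-0.001,0,0,0,0,0,0,0,0,0,0])

```text
time_s: 20.02
position: [0.4571, 0.0802, 0.1374]
tool_rot: [[-0.005, 0.007, 1.0], [-1.0, -0.001, -0.005], [0.001, -1.0, 0.007]]
ft_force: [-0.2, 0.2, 0.1]
grip_width: 0.0001
```

Request:
servo_tool(rows=[0,0,0,-0.001,0,0,0,0,0,0,0,0,0,0])

```text
time_s: 20.18
position: [0.4571, 0.0802, 0.1364]
tool_rot: [[-0.005, 0.007, 1.0], [-1.0, -0.001, -0.005], [0.001, -1.0, 0.007]]
ft_force: [0.1, -0.1, 0.3]
grip_width: -0.0001
```

```bash
python3 s.py 22; python3 - <<'E'
from h import *
t=cv2.imread('pics/scene22.png')[230:300,370:460]; cv2.imwrite('pics/scy22.png',cv2.resize(t,None,fx=8,fy=8,interpolation=cv2.INTER_CUBIC))
t=cv2.imread('pics/scene19.png')[230:300,370:460]; cv2.imwrite('pics/scy19.png',cv2.resize(t,None,fx=8,fy=8,interpolation=cv2.INTER_CUBIC))
L=(.456,.0818)
for z in (.135,.1125,.09): print(z,proj('scene',(*L,z)).round(1),proj('scene',(*L,z+.01)).round(1))
E
```

```text
0.135 [414.5 262.6] [415.3 260. ]
0.1125 [412.7 268.3] [413.5 265.8]
0.09 [410.9 273.8] [411.7 271.4]
```

View pics/scy22.png

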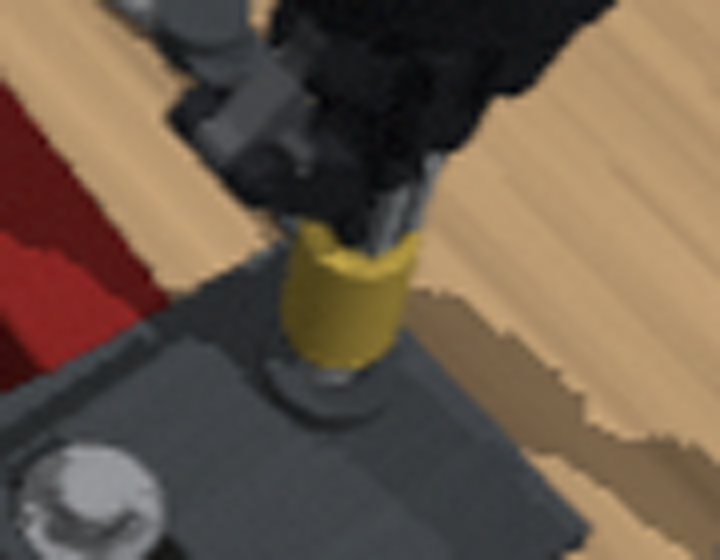

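View pics/scy19.png

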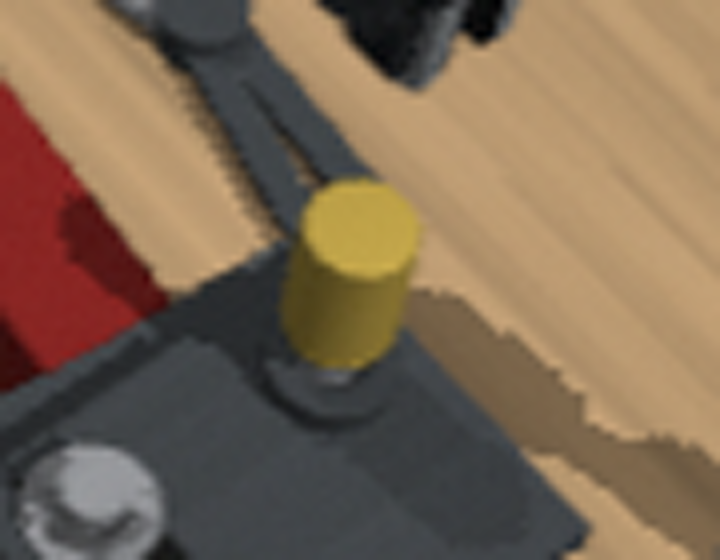

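```bash
python3 - <<'E'
from h import *
o=env.observe();print(o['position'],o['ft_force'],o['q'])
save('wrist22',env.get_image('wrist'));save('top22',env.get_image('top'))
t=cv2.imread('pics/wrist22.png')[150:430,160:480]; cv2.imwrite('pics/wz22.png',cv2.resize(t,None,fx=2.1,fy=2.1,interpolation=cv2.INTER_CUBIC))
E
```

```text
[0.45719131 0.08014951 0.13645051] [-0.38055548 -0.36945367 -0.27374257] [-4.72002078e+00  1.74922611e+01  9.47494213e+01 -3.37432305e-04
  6.73677271e+01 -4.44478612e+00]
```

View pics/wz22.png

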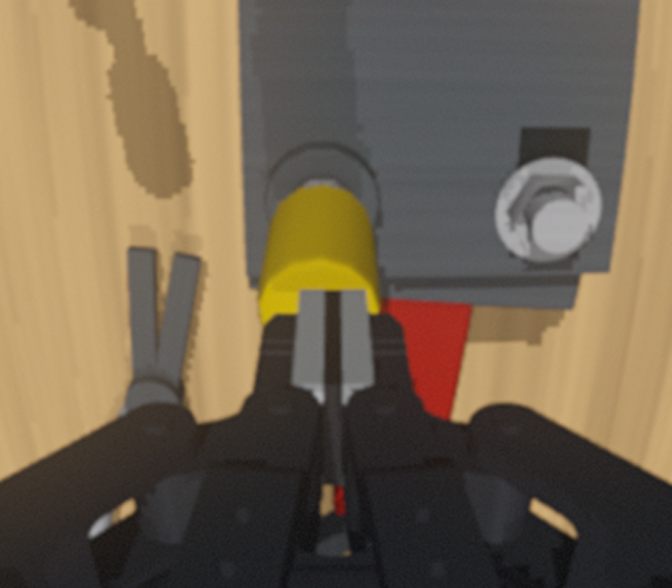

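Request:
servo_tool(rows=[0,0,0,-0.001,0,0,0,0,0,0,0,0,0,0])

```text
time_s: 20.5
position: [0.4572, 0.0802, 0.1354]
tool_rot: [[-0.005, 0.007, 1.0], [-1.0, -0.001, -0.005], [0.001, -1.0, 0.007]]
ft_force: [0.4, 0.8, 0.0]
grip_width: -0.0
```

Request:
servo_tool(rows=[0,0,0,-0.001,0,0,0,0,0,0,0,0,0,0])

```text
time_s: 20.67
position: [0.4572, 0.0802, 0.1344]
tool_rot: [[-0.005, 0.007, 1.0], [-1.0, -0.001, -0.005], [0.001, -1.0, 0.007]]
ft_force: [0.3, -0.2, 0.0]
grip_width: 0.0003
```

Request:
servo_tool(rows=[0,0,0,-0.001,0,0,0,0,0,0,0,0,0,0])

```text
time_s: 20.83
position: [0.4572, 0.0802, 0.1333]
tool_rot: [[-0.005, 0.007, 1.0], [-1.0, -0.001, -0.005], [0.001, -1.0, 0.007]]
ft_force: [0.2, -0.3, -0.6]
grip_width: -0.0
```

```bash
python3 s.py 23; python3 - <<'E'
from h import *
t=cv2.imread('pics/scene23.png')[230:300,370:460]; cv2.imwrite('pics/scy23.png',cv2.resize(t,None,fx=8,fy=8,interpolation=cv2.INTER_CUBIC))
E
```

```text
(no output)
```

View pics/scy23.png

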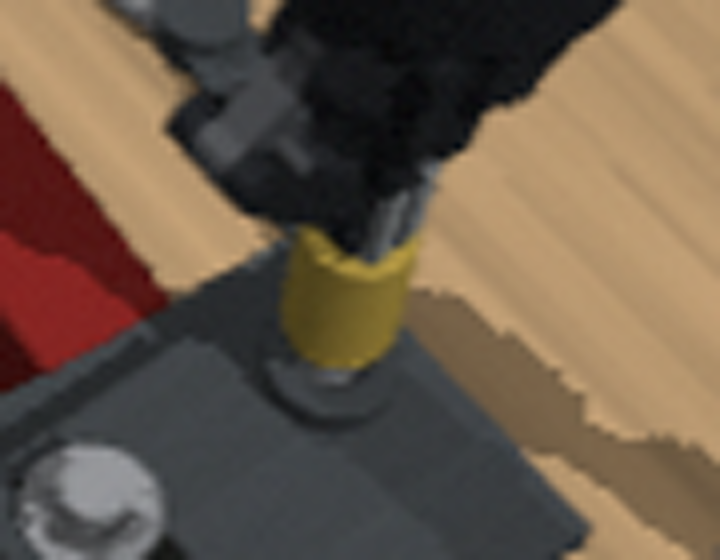

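Request:
servo_tool(rows=[0,0,0,-0.001,0,0,0,0,0,0,0,0,0,0])

```text
time_s: 21.05
position: [0.4572, 0.0802, 0.1324]
tool_rot: [[-0.005, 0.007, 1.0], [-1.0, -0.001, -0.005], [0.001, -1.0, 0.007]]
ft_force: [0.2, -0.1, -0.3]
grip_width: -0.0001
```

Request:
servo_tool(rows=[0,0,0,-0.001,0,0,0,0,0,0,0,0,0,0])

```text
time_s: 21.22
position: [0.4572, 0.0802, 0.1314]
tool_rot: [[-0.005, 0.007, 1.0], [-1.0, -0.001, -0.005], [0.001, -1.0, 0.007]]
ft_force: [0.1, 0.0, -0.1]
grip_width: -0.0004
```

Request:
servo_tool(rows=[0,0,0,-0.001,0,0,0,0,0,0,0,0,0,0])

```text
time_s: 21.38
position: [0.4571, 0.0802, 0.1304]
tool_rot: [[-0.005, 0.007, 1.0], [-1.0, -0.001, -0.005], [0.001, -1.0, 0.007]]
ft_force: [0.1, -0.6, 0.2]
grip_width: -0.0
```

```bash
python3 s.py 24; python3 - <<'E'
from h import *
t=cv2.imread('pics/scene24.png')[230:300,370:460]; cv2.imwrite('pics/scy24.png',cv2.resize(t,None,fx=8,fy=8,interpolation=cv2.INTER_CUBIC))
save('wrist24',env.get_image('wrist'))
t=cv2.imread('pics/wrist24.png')[150:430,160:480]; cv2.imwrite('pics/wz24.png',cv2.resize(t,None,fx=2.1,fy=2.1,interpolation=cv2.INTER_CUBIC))
M=np.linalg.inv(np.array(env.camera_model('wrist')['mount']))
for p in ((0,0,0),(0,-.019,0),(0.011,0,0),(-.011,0,0)):
    c=(M@np.array([*p,1]))[:3];th=np.arctan2(np.hypot(c[0],c[1]),c[2]);r=th*371.65/np.hypot(c[0],c[1]);print(p,318+c[0]*r,232+c[1]*r)
E
```

```text
(0, 0, 0) 319.1949966188725 283.07107091377617
(0, -0.019, 0) 319.28983065095144 302.133961848986
(0.011, 0, 0) 319.16915212952586 302.6144064568267
(-0.011, 0, 0) 319.21974836919566 262.44746784939707
```

View pics/scy24.png

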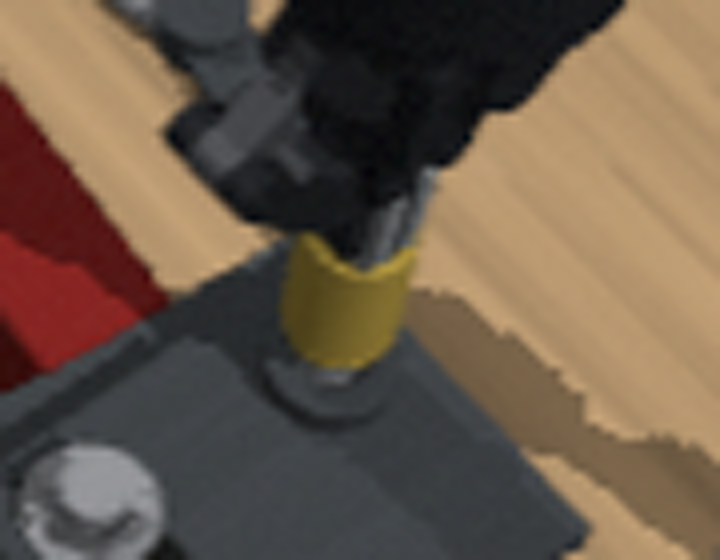

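View pics/wz24.png

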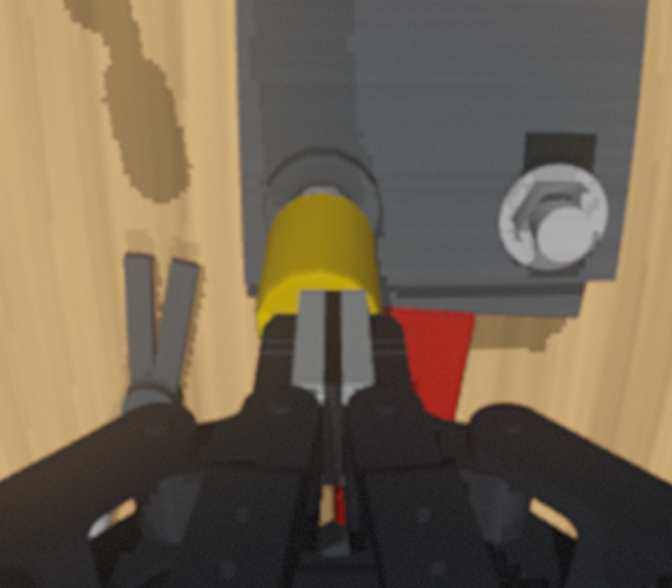

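Request:
servo_tool(rows=[0,0,0,-0.001,0,0,0,0,0,0,-0.001,0,0,0])

```text
time_s: 21.65
position: [0.4573, 0.0802, 0.1285]
tool_rot: [[-0.005, 0.007, 1.0], [-1.0, -0.001, -0.005], [0.001, -1.0, 0.007]]
ft_force: [0.0, -0.0, 0.5]
grip_width: 0.0001
```

Request:
servo_tool(rows=[0,0,0,-0.001,0,0,0,0,0,0,0,0,0,0])

```text
time_s: 21.82
position: [0.4571, 0.0802, 0.1273]
tool_rot: [[-0.005, 0.007, 1.0], [-1.0, -0.001, -0.005], [0.001, -1.0, 0.007]]
ft_force: [-0.1, -0.7, -0.8]
grip_width: 0.0
```

Request:
servo_tool(rows=[0,0,0,-0.001,0,0,0,0,0,0,0,0,0,0])

```text
time_s: 21.98
position: [0.4571, 0.0802, 0.1263]
tool_rot: [[-0.005, 0.007, 1.0], [-1.0, -0.001, -0.005], [0.001, -1.0, 0.007]]
ft_force: [0.0, -0.3, -1.2]
grip_width: 0.0002
```

Request:
servo_tool(rows=[0,0,0,-0.001,0,0,0,0,0,0,0,0,0,0])

```text
time_s: 22.15
position: [0.4572, 0.0802, 0.1254]
tool_rot: [[-0.005, 0.007, 1.0], [-1.0, -0.001, -0.005], [0.001, -1.0, 0.007]]
ft_force: [-0.1, -0.4, -0.2]
grip_width: 0.0001
```

Request:
servo_tool(rows=[0,0,0,-0.001,0,0,0,0,0,0,-0.001,0,0,0])

```text
time_s: 22.32
position: [0.4572, 0.0802, 0.1235]
tool_rot: [[-0.005, 0.007, 1.0], [-1.0, -0.001, -0.005], [0.001, -1.0, 0.007]]
ft_force: [-0.5, -0.4, 0.4]
grip_width: 0.0
```

Request:
servo_tool(rows=[0,0,0,-0.001,0,0,0,0,0,0,-0.001,0,0,0])

```text
time_s: 22.48
position: [0.4572, 0.0801, 0.1214]
tool_rot: [[-0.005, 0.007, 1.0], [-1.0, -0.001, -0.005], [0.001, -1.0, 0.007]]
ft_force: [-0.0, 0.2, -0.1]
grip_width: 0.0
```

```bash
python3 s.py 25; python3 - <<'E'
from h import *
t=cv2.imread('pics/scene25.png')[230:300,370:460]; cv2.imwrite('pics/scy25.png',cv2.resize(t,None,fx=8,fy=8,interpolation=cv2.INTER_CUBIC))
save('wrist25',env.get_image('wrist'))
t=cv2.imread('pics/wrist25.png')[150:430,160:480]; cv2.imwrite('pics/wz25.png',cv2.resize(t,None,fx=2.1,fy=2.1,interpolation=cv2.INTER_CUBIC))
E
```

```text
(no output)
```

View pics/scy25.png

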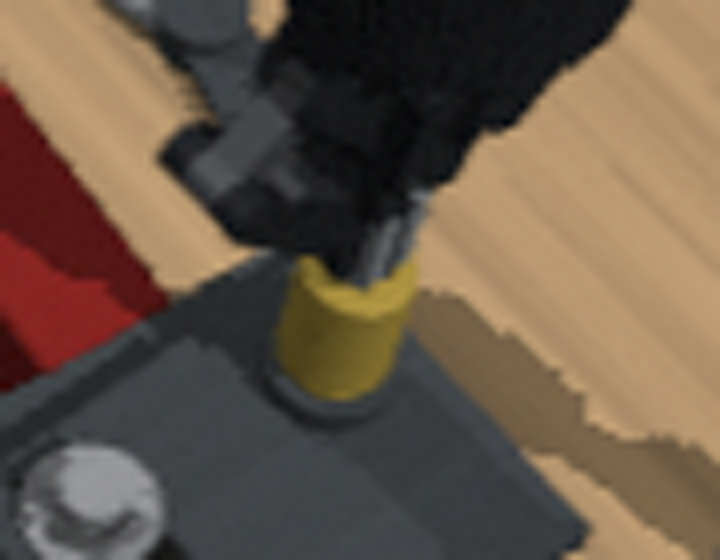

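View pics/wz25.png

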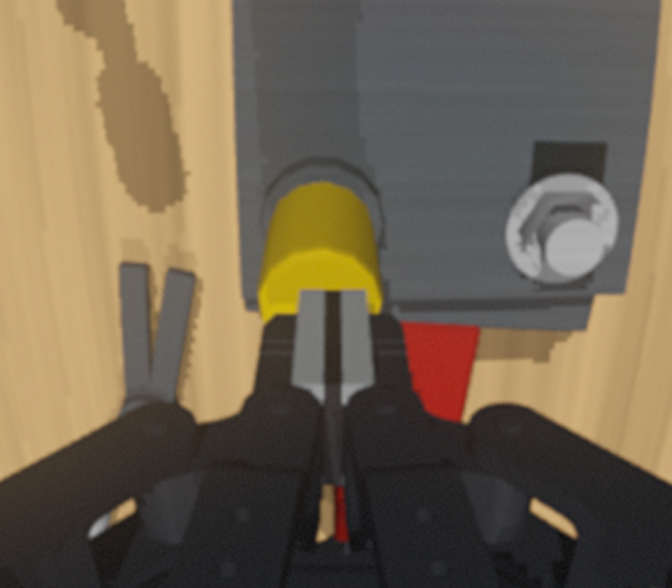

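Request:
servo_tool(rows=[0,0,0,-0.001,0,0,0,0,0,0,-0.001,0,0,0])

```text
time_s: 22.75
position: [0.4573, 0.0802, 0.1195]
tool_rot: [[-0.005, 0.007, 1.0], [-1.0, -0.001, -0.005], [0.001, -1.0, 0.007]]
ft_force: [0.4, -0.0, 0.6]
grip_width: 0.0001
```

Request:
servo_tool(rows=[0,0,0,-0.001,0,0,0,0,0,0,-0.001,0,0,0])

```text
time_s: 22.92
position: [0.4572, 0.0802, 0.1174]
tool_rot: [[-0.005, 0.007, 1.0], [-1.0, -0.001, -0.005], [0.001, -1.0, 0.007]]
ft_force: [0.4, 0.3, -0.1]
grip_width: 0.0
```

Request:
servo_tool(rows=[0,0,0,-0.001,0,0,0,0,0,0,-0.001,0,0,0])

```text
time_s: 23.08
position: [0.4572, 0.0802, 0.1154]
tool_rot: [[-0.005, 0.007, 1.0], [-1.0, -0.001, -0.005], [0.001, -1.0, 0.007]]
ft_force: [-0.2, -1.1, -0.1]
grip_width: -0.0
```

Request:
servo_tool(rows=[0,0,0,-0.001,0,0,0,0,0,0,0,0,0,0])

```text
time_s: 23.25
position: [0.4574, 0.0802, 0.1148]
tool_rot: [[-0.005, 0.007, 1.0], [-1.0, -0.001, -0.005], [0.001, -1.0, 0.007]]
ft_force: [-1.5, -0.0, 2.7]
grip_width: -0.0003
```

Request:
servo_tool(rows=[0,0,0,-0.001,0,0,0,0,0,0,0,0,0,0])

```text
time_s: 23.42
position: [0.4577, 0.0801, 0.1147]
tool_rot: [[-0.005, 0.009, 1.0], [-1.0, -0.001, -0.005], [0.001, -1.0, 0.009]]
ft_force: [-4.3, -1.1, 13.6]
grip_width: -0.0
```

```bash
python3 s.py 26; python3 - <<'E'
from h import *
t=cv2.imread('pics/scene26.png')[230:300,370:460]; cv2.imwrite('pics/scy26.png',cv2.resize(t,None,fx=8,fy=8,interpolation=cv2.INTER_CUBIC))
E
```

```text
(no output)
```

View pics/scy26.png

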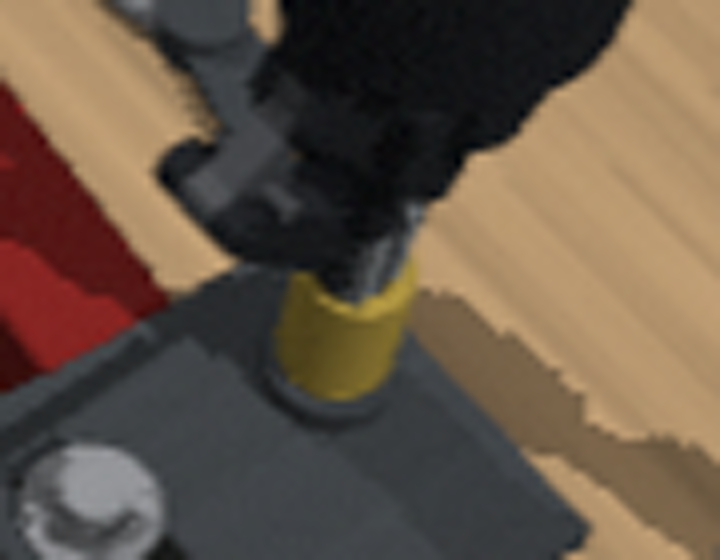

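Request:
servo_tool(rows=[0,0,0,0.01,0,0,0,0,0,0,0.03,0,0,0,0,0,0,0.04,0,0,0,0,0,0,0.04,0,0,0,0,-0.03,-0.02,0,0,0,0,0,-0.03,-0.02,0,0,0,0,0,-0.02,-0.03,0,0,0,0,0,0,0,0,0,0,0])

```text
time_s: 24.13
position: [0.3746, 0.0074, 0.2337]
tool_rot: [[-0.008, 0.007, 1.0], [-1.0, -0.002, -0.008], [0.002, -1.0, 0.007]]
ft_force: [1.2, -1.5, 0.6]
grip_width: 0.0002
```

```bash
python3 s.py 27; python3 - <<'E'
from h import *
t=cv2.imread('pics/scene27.png')[230:300,370:460]; cv2.imwrite('pics/scy27.png',cv2.resize(t,None,fx=8,fy=8,interpolation=cv2.INTER_CUBIC))
save('wrist27',env.get_image('wrist'));save('top27',env.get_image('top'))
E
```

```text
(no output)
```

View pics/scy27.png

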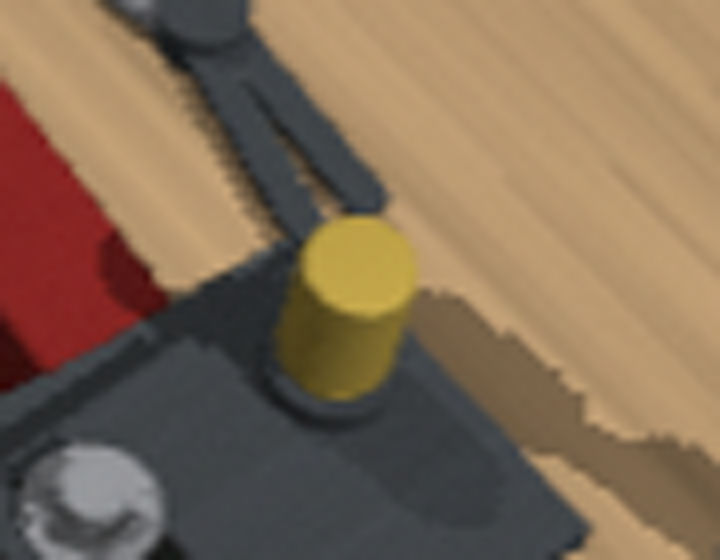

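View pics/wrist27.png

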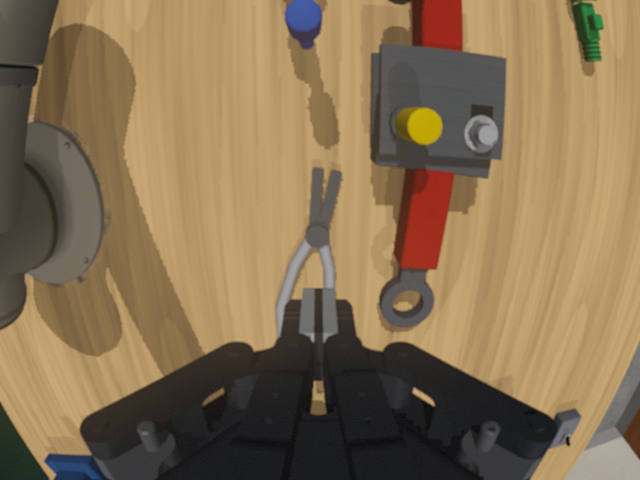

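View pics/scene27.png

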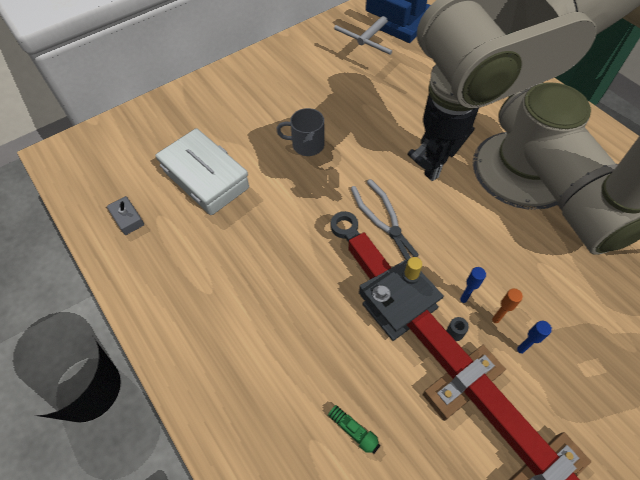

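```bash
python3 - <<'E'
from h import *
# home check: same handle, pin in pipe (scene0) vs now: handle top blob relative to hole
def blob(f,x0,x1,y0,y1):
    im=cv2.imread(f)[y0:y1,x0:x1];h=cv2.cvtColor(im,cv2.COLOR_BGR2HSV)
    m=(h[...,0]>20)&(h[...,0]<34)&(h[...,1]>140);v,u=np.where(m);return u.min()+x0,u.max()+x0,v.min()+y0,v.max()+y0,m.sum()
a=blob('pics/scene0.png',445,480,300,345);b=blob('pics/scene27.png',395,435,240,290)
print(a,b)
print('pred top/bottom park',proj('scene',(.4555,.2118,.135)),proj('scene',(.4555,.2118,.09)))
print('pred lock',proj('scene',(.456,.0818,.135)),proj('scene',(.456,.0818,.09)))
E
```

```text
(np.int64(453), np.int64(472), np.int64(309), np.int64(331), np.int64(324)) (np.int64(405), np.int64(421), np.int64(257), np.int64(279), np.int64(291))
pred top/bottom park [464.79560834 315.13639552] [458.80568965 324.69367324]
pred lock [414.47390465 262.61888121] [410.92075167 273.80898114]
```

Request:
servo_tool(rows=[0,0.024,0.025,0,0,0,0,0,0.024,0.025,0,0,0,0,0,0.024,0.025,0,0,0,0,0,0.024,0.025,0,0,0,0,0,0.024,0.025,0,0,0,0,0,0,0,-0.04,0,0,0,0,0,0,-0.04,0,0,0,0,0,0,-0.04,0,0,0,0,0,0,-0.02,0,0,0,0,0,0,0,0,0,0])

```text
time_s: 25.12
position: [0.495, 0.1365, 0.0888]
tool_rot: [[-0.003, -0.002, 1.0], [-1.0, -0.001, -0.003], [0.001, -1.0, -0.002]]
ft_force: [-1.0, 0.2, 0.2]
grip_width: -0.0002
```

Request:
servo_tool(rows=[0,0,-0.004,-0.007,0,0,0,0,0,0,-0.007,0,0,0,0,0,0,-0.006,0,0,0,0,0,0,-0.004,0,0,0,0,0,0,0,0,0,0])

```text
time_s: 25.53
position: [0.4972, 0.1312, 0.0694]
tool_rot: [[-0.005, 0.007, 1.0], [-1.0, -0.001, -0.005], [0.0, -1.0, 0.007]]
ft_force: [-0.3, 0.3, 0.2]
grip_width: 0.0
```

Request:
servo_tool(rows=[0,0,0,-0.001,0,0,0,0,0,0,-0.001,0,0,0])

```text
time_s: 25.7
position: [0.4976, 0.1312, 0.068]
tool_rot: [[-0.005, 0.008, 1.0], [-1.0, -0.0, -0.005], [0.0, -1.0, 0.008]]
ft_force: [-0.2, 1.4, 0.5]
grip_width: -0.0004
```

Request:
servo_tool(rows=[0,0,0,-0.001,0,0,0,0,0,0,0,0,0,0])

```text
time_s: 25.87
position: [0.4973, 0.1311, 0.0666]
tool_rot: [[-0.005, 0.007, 1.0], [-1.0, -0.001, -0.005], [0.001, -1.0, 0.007]]
ft_force: [-0.0, 0.3, 0.8]
grip_width: 0.0003
```

Request:
servo_tool(rows=[0,0,0,-0.001,0,0,0,0,0,0,0,0,0,0])

```text
time_s: 26.03
position: [0.4972, 0.1311, 0.0655]
tool_rot: [[-0.005, 0.007, 1.0], [-1.0, -0.001, -0.005], [0.001, -1.0, 0.007]]
ft_force: [0.2, 0.4, -0.1]
grip_width: -0.0001
```

Request:
servo_tool(rows=[0,0,0,-0.001,0,0,0,0,0,0,-0.001,0,0,0])

```text
time_s: 26.2
position: [0.4973, 0.1312, 0.0635]
tool_rot: [[-0.005, 0.007, 1.0], [-1.0, -0.001, -0.005], [0.001, -1.0, 0.007]]
ft_force: [0.1, -0.1, -0.3]
grip_width: 0.0001
```

Request:
servo_tool(rows=[0,0,0,-0.001,0,0,0,0,0,0,-0.001,0,0,0])

```text
time_s: 26.37
position: [0.4972, 0.1312, 0.0614]
tool_rot: [[-0.005, 0.007, 1.0], [-1.0, -0.001, -0.005], [0.001, -1.0, 0.007]]
ft_force: [0.6, -1.2, 0.1]
grip_width: 0.0002
```

Request:
servo_tool(rows=[0,0,0,-0.001,0,0,0,0,0,0,0,0,0,0])

```text
time_s: 26.53
position: [0.4971, 0.1312, 0.0603]
tool_rot: [[-0.005, 0.007, 1.0], [-1.0, -0.001, -0.005], [0.001, -1.0, 0.007]]
ft_force: [-0.2, -0.2, 0.6]
grip_width: 0.0
```

Request:
servo_tool(rows=[0,0,0,-0.001,0,0,0,0,0,0,0,0,0,0])

```text
time_s: 26.7
position: [0.4973, 0.1312, 0.0598]
tool_rot: [[-0.005, 0.007, 1.0], [-1.0, -0.001, -0.005], [0.001, -1.0, 0.007]]
ft_force: [-1.5, -0.4, 2.8]
grip_width: 0.0002
```

Request:
servo_tool(rows=[0,0,0,0.02,0,0,0,0,0,0,0.04,0,0,0,0,0,0,0.04,0,0,0,0,0,0,0.04,0,0,0,0,-0.03,0.02,0.02,0,0,0,0,-0.03,0.025,0,0,0,0,0,-0.03,0.025,0,0,0,0,0,-0.03,0.025,0,0,0,0,0,0,0,0,0,0,0,0,0,0,0,0,0,0])

```text
time_s: 27.53
position: [0.3761, 0.2271, 0.2199]
tool_rot: [[-0.002, 0.008, 1.0], [-1.0, -0.0, -0.002], [0.0, -1.0, 0.008]]
ft_force: [0.7, 0.6, 0.3]
grip_width: 0.0001
```

```bash
python3 - <<'E'
from h import *
print(env.observe()['position'],env.observe()['qvel'].round(2))
save('top28',env.get_image('top'));save('scene28',env.get_image('scene'))
t=cv2.imread('pics/top28.png')[190:310,150:360]; cv2.imwrite('pics/topz28.png',cv2.resize(t,None,fx=3.8,fy=3.8,interpolation=cv2.INTER_CUBIC))
E
```

```text
[0.37609845 0.22707523 0.21987209] [-2.94  1.79 -1.75 -0.32 -0.16 -0.83]
```

View pics/topz28.png

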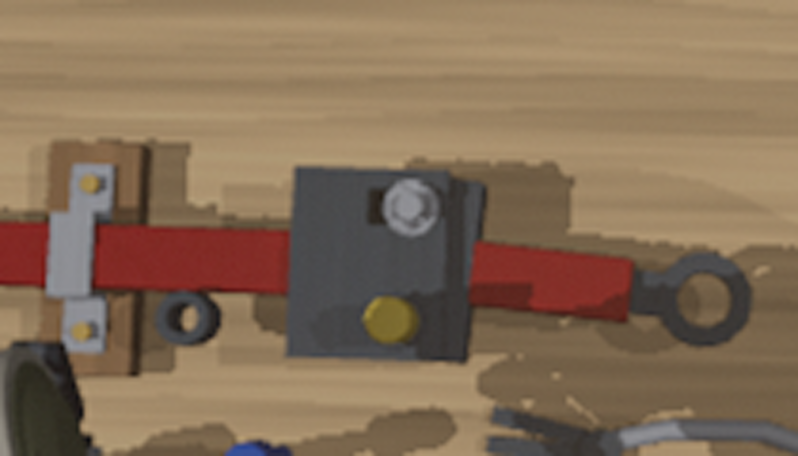

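View pics/scene28.png

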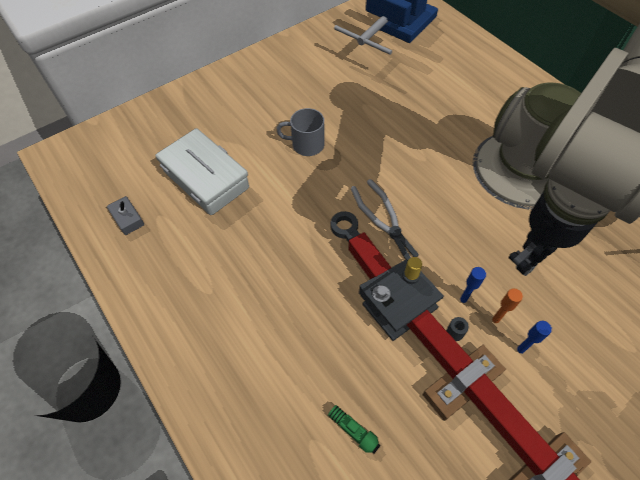

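```bash
python3 - <<'E'
from h import *
e=onz('top',150+705/3.8,190+299/3.8,.06);d=e[:2]-np.array([.5253,.0755]);print(e,np.arctan2(d[0],-d[1])+np.arctan(35/186))
env.close_job()
E
```

```text
[ 0.47272653 -0.10630092  0.06      ] -0.09550521744553844
the job is handed in; nothing more can be done
```

The nose is back in line and locked. The pin is fully home in the lock hole, and I handed the job in at about 28 s of the 72 s allowed.

**What I did:** I swung the nose in to roughly 0.1 rad by straddling its tube with the open fingers. I then moved the yellow-handled pin from the parking pipe and stood it in the top plate on the knuckle. Easing the nose further at about 4–6 N, I felt for the hole until the pin dropped. Its foot then caught, as the task warned. I eased the nose back by about 1.5 mm, which did not free it. Coming down on the handle it went the rest of the way in, and I pressed it to about 14 N against a hard stop.

**Last checks:**
- **Pin depth:** I touched the handle top and the top plate with the closed fingertips. They differ by 55.0 mm, which is what a fully seated handle gives.
- **Nose angle:** it measures about −0.095 rad in the top view, inside the ±0.13 limit.
- **Bystanders and arm:** the mug, lunchbox, nozzle and snips look unmoved in the last pictures. I had moved the arm clear before handing in.

**Disagreements:**
- The scene camera first made the handle look about 3 mm high, or up to 6 mm by its lower edge. I relied on the touch check over the picture.
- Contact came about 20 mm lower than the stated tool tip position, so the closed fingertips seem to sit about 20 mm behind it.

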